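Load the parts tumbler, lock its bayonet cover and bolt it

TASK

Draw the tumbler's bolt fully back and put every loose steel nut into the round bowl. Then fit the cover: lower its two lugs through the slots in the rim, press it down on its springy seal, turn it clockwise (from above) almost a quarter turn to the stop so that its bar lies in line with the bolt, and let it rise into its notches. Finally slide the bolt fully home through the staple on the cover; leave the tape measure, screwdriver and screw jar where they are.

Things in the scene. Friction and masses are not known exactly. Their poses are not given: they have to be found in the camera images.
- mouth (a point): Centre of the tumbler's mouth, level with the top of its steel rim flange, 110 mm above the bench. z up; x points along the bolt, out towards its knob. The tumbler is a fixed grey round bowl, 136 mm outside. The flange is 9 mm thick and leaves a 100 mm round opening. On the +x and -x lines its underside has notches 27 mm wide and 3.5 mm deep; a stop ends the cover's turn about 3 degrees past them.
- bowl_floor (a point): Centre of the bowl's inner floor, 80 mm below the mouth. The bowl is 126 mm wide inside, narrowed to 100 mm by the flange at the mouth.
- slot (a point): Centre of one of the two slots in the flange, at its top, 56 mm from the mouth's centre and 80 degrees counter-clockwise (from above) from the mouth's x; the other lies opposite. Each is 24 mm wide and reaches from the opening out to 63 mm from the centre. Axes as the mouth's.
- seal (a joint): Black rubber seal ring round the outside of the rim (radius 67 to 73 mm): 0 m = free, its top 16 mm above the mouth; it is pressed down like a spring by the cover's disc, with 2 N at first touch and 10 N when level with the mouth (0.016 m).
- cover_bar (a point): Centre of the black handle bar of the loose grey cover (disc 148 mm wide). The bar is 74 mm long (along the cover's x), 16 mm wide and 40 mm high, 20 mm above and below this point, and stands on the disc. z up. This point is 48 mm above the cover's underside. The cover is the same after a half turn.
- cover: The cover, 0.25 kg; origin at its underside centre, 48 mm below the bar's centre. Height of the bar's centre above the mouth: 48 mm as the lugs enter the slots, 26 mm with the disc pressed on the flange, free to turn at 26 to 30 mm, 34.5 mm locked (let go after the turn, it rises into the notches; bar along the mouth's x), about 41 mm resting unlocked on the seal.
- lug (a point): Middle of one of the cover's two lugs, below the +x end of the bar, 56 mm out and 44 mm below the bar's centre; the other lies opposite at -x. They stick out at the bottom of a plug of 95 mm diameter under the disc, reach 60 mm from the centre, and are 15 mm wide and 8 mm high; 14 mm free between lug top and disc.
- staple (a point): Centre of the opening of the steel staple on the cover's disc beyond the +x end of the bar, 63 mm out; opening 24 mm wide, 19 mm high; a like one at -x. The bolt passes through it along the cover's x. Top 4 mm above the bar's centre.
- bolt (a joint): Sliding bolt (10 mm thick) on the tumbler's bracket: 0 m = fully home (inward, through the staple), 0.036 m = drawn fully back (outward, along the mouth's +x). It starts at or near home, its tip over the rim in the cover's way. About 2 N of friction; stays where left.
- bolt_knob (a point): A point in the bolt's upright square knob (16 by 16 mm, square to the mouth frame), 14 mm below the knob's top; the knob is clear of the bolt's guides down to 19 mm below this point. It is 55.5 mm above the mouth on the mouth's x line, 115 mm from the centre with the bolt home, 151 mm drawn back, and moves with the bolt.
- nut0_c (a point): Centre (half-way up) of a loose dark steel hexagon nut lying flat on the bench: 32 mm across flats, 24 mm high, 0.09 kg; x is square to one pair of flats (others every 60 degrees), z along the hole. Three to five of the five nuts are there; an absent one reads None all the time.
- nut1_c (a point): Centre (half-way up) of a loose dark steel hexagon nut lying flat on the bench: 32 mm across flats, 24 mm high, 0.09 kg; x is square to one pair of flats (others every 60 degrees), z along the hole. Three to five of the five nuts are there; an absent one reads None all the time.
- nut2_c (a point): Centre (half-way up) of a loose dark steel hexagon nut lying flat on the bench: 32 mm across flats, 24 mm high, 0.09 kg; x is square to one pair of flats (others every 60 degrees), z along the hole. Three to five of the five nuts are there; an absent one reads None all the time.
- nut3_c (a point): Centre (half-way up) of a loose dark steel hexagon nut lying flat on the bench: 32 mm across flats, 24 mm high, 0.09 kg; x is square to one pair of flats (others every 60 degrees), z along the hole. Three to five of the five nuts are there; an absent one reads None all the time.
- nut4_c (a point): Centre (half-way up) of a loose dark steel hexagon nut lying flat on the bench: 32 mm across flats, 24 mm high, 0.09 kg; x is square to one pair of flats (others every 60 degrees), z along the hole. Three to five of the five nuts are there; an absent one reads None all the time.
- tape_measure: Yellow tape measure, 37 x 78 x 72 mm, standing on the bench; origin under its centre. A bystander.
- screwdriver: Screwdriver with a yellow handle lying on the bench, 168 mm long; origin under its centre. A bystander.
- jar: Glass jar of screws with a yellow lid, 62 mm wide, 90 mm high; origin under its centre. A bystander.
Not all that is in view belongs to the job. What is shaped like the part that bears nut1_c but green is not meant.

How it is judged:
On the way, in this order (a step that is already met when the one before it is completed fails the run):
1. the bolt is drawn back, out of the cover's way (value of joint bolt above 0.03 m), for 0.2 s.
2. with all the nuts in the bowl, the cover is locked: lugs under the flange, bar in line with the bolt (horizontal distance between each of nut0_c, nut1_c, nut2_c, nut3_c, nut4_c and mouth below 0.055 m and z of nut0_c in the frame of mouth between -0.085 and -0.025 m and z of nut1_c in the frame of mouth between -0.085 and -0.025 m and z of nut2_c in the frame of mouth between -0.085 and -0.025 m and z of nut3_c in the frame of mouth between -0.085 and -0.025 m and z of nut4_c in the frame of mouth between -0.085 and -0.025 m and horizontal distance between cover_bar and mouth below 0.006 m and z of cover_bar in the frame of mouth between 0.032 and 0.037 m and angle between the x axis of cover_bar and the x axis of mouth, either way round below 0.12 rad and angle between cover_bar's own z axis and vertical below 0.06 rad), for 0.2 s.
3. the bolt is shot home through the staple (value of joint bolt below 0.005 m), for 0.2 s.
At the end, for the whole second after the job is handed in: Every nut that is present lies inside the bowl; the cover sits locked on it (bar within 6 mm of the mouth's centre, 32 to 37 mm above it, within 0.12 rad of the bolt's line, level within 0.06 rad, at rest), and the bolt is home within 5 mm (all of step 2 and value of joint bolt below 0.005 m and linear speed of cover below 0.02 m/s); the robot touches nothing.
It fails at once if the tape measure is moved more than 3 cm (distance of tape_measure from where it was at the start of the episode above 0.03 m).
It fails at once if the screwdriver is moved more than 3 cm (distance of screwdriver from where it was at the start of the episode above 0.03 m).
It fails at once if the jar is moved more than 3 cm (distance of jar from where it was at the start of the episode above 0.03 m).
Of nut0, nut1, nut2, nut3, nut4 only 3 to 5 are there at a start; the rules pass over those that are not, and their reading is None.
At some moment in a run one of nut0, nut1, nut2, nut3, nut4, cover may be knocked a few centimetres aside while the robot is not near it.
It also fails if it takes over 210 s, if anything falls off the work surface, if the arm or the gripper's body presses on something with over 40 N, if the wrist force passes 120 N, or if a joint passes its speed limit or range.

ROBOT

A 6-joint arm with a two-finger parallel gripper is mounted at the origin on a cart in front of the work surface, level with it; the furniture and walls round the work are solid. World frame = base frame: x ahead of the robot, y to its left, z up, the work surface at z = 0. Lengths are in m, angles in rad, forces in N, time in s.
With the tool pointing down it reaches from about 0.35 to 0.975 m from the base axis. Payload 4.9 kg.
Tool frame: the origin (TCP) lies between the finger pads; the fingertips stand 22 mm ahead of it and the grasp point (between the pads) lies 3 mm ahead of it; z points along the fingers, y is the line along which they close (so a half turn about z gives the same grasp; the last joint's range is limited). The gripper opens to 85 mm and grips with 20 to 120 N. Pads are 22 mm wide; open, the fingers measure 114 mm over their backs; the gripper's body (76 mm by 85 mm) begins 54 mm behind the grasp point. The pads swing forward as they close: fully open they stand 13 mm farther back than shut.
Start: joints at [-1.32, 0.053, 1.613, -0, 1.476, -0.119], TCP at [0.226, -0.583, 0.253] pointing down, gripper open.
Joint ranges: [-3.01, 3.01], [-1.01, 2.22], [0.06, 2.58], [-1.02, 4.17], [0.09, 2.62], [-3.14, 3.14]. Speed limits (rad/s): [2.57, 2.57, 3.14, 3.14, 3.14, 3.14].

INTERFACE

Orientations are given as a unit quaternion [w, x, y, z].
In Python, from plant import state, grab_frame, get_calibration, job_done, recognise, regions_of gives the robot as it stands.
- The arm moves only by the tool apply_moves, never from a script. Its argument "targets" is a list of rows, each an object with "translation": the shift along the tool's x, y, z normalised to -1 to 1, where 1 is 100 mm, a list of three; "twist": the turn about the tool's z normalised to -1 to 1, where 1 is 0.1 rad; "hand": the opening, from 0 (shut) to 1 (fully open). A call has 1 to 8 rows; each row shifts and turns the commanded pose from where the row before left it, along the tool's axes as they then stand; what a row does not reach is not made up. A row lasts 1/10 s, in which the tool goes at most 50 mm and 8.59 degrees, less where a joint would pass 70% of its speed; a pose out of reach is approached as far as the arm can. A call with a number of a shift or a turn outside -1 to 1 is refused whole. A call with a gripper value outside its range is refused whole. The fingers move at their own pace and stop on an object; the grip force is fixed at half the most. Time passes only in rows, so rows that do not move let the fingers close. It gives the time, the measured TCP pose, the force, the opening and the grip force at its end, in the units of the state.
- state(): the state, without advancing time (a new reading comes with each control period).
- grab_frame(name): name is "scene" or "top" or "wrist"; returns the picture (400x640x3 uint8, red, green, blue); there is no depth.
- get_calibration(name): a dict with "camera_matrix" (3x3 intrinsics, pixels), "pose" (4x4, takes a point from camera to world coordinates). Camera axes: x right, y up, looking along -z (the intrinsics and any distortion apply to the point x, -y, -z); pixel columns grow to the right and rows downward; lengths in m; the calibration is good to about 2 mm. A picture is of the moment at which its call begins: read the wrist's pose just before it. get_calibration takes no time and is no camera call; for the wrist camera it gives the pose at the moment of the call.
- job_done(): hands the job in; it is judged then, once.
Trained networks look in the newest picture that a camera, given by its name, has taken for a name from the list of things; names that differ only in an ending like _2 or _b are one class to them, and where a whole thing is asked for, a point or a joint stands for the part that bears it (a point fixed in the world has none). Each returns a list of dicts, best first, with "score" (0 to 1); they miss things now and then, are a little off and sometimes report something else, mostly with a low value. They report only what shows in the picture. A call takes as long as a camera call. They do not tell look-alikes from the thing itself.
- recognise(camera, query): "point" ([x, y, z] in m, in world coordinates, good to about 4 mm: the middle of the surface that is visible of it).
- regions_of(camera, query): "pixels" (400x640 bool, what is visible of it).
The state is a dict: "time": time; "joint_pos": joint angles; "joint_vel": joint speeds; "joint_efforts": joint torques, N m; "tool_pos": TCP position; "tool_rot": TCP orientation; "contact_force": force on the tool from outside, world axes, zero at the start; "ft_torque": the same for the moment, N m; "gripper_width": opening from 0.0 (shut) to 1.0 (fully open); "grasp_force": force on a finger pad.
Only numpy, scipy, OpenCV 4.12 (cv2) and the standard library are available. Lean on these libraries where they do the work, as an engineer would, in place of code of your own. Each camera call takes 0.05 s, during which the arm holds its last target. There are 200 camera calls.

## Working session

There is one attempt and no reset: what is moved stays moved. The work goes in short steps, Python scripts to look and compute and a tool call to move; the robot and the scene stay as the last step left them, time stands still between calls to the robot, and variables do not carry over. Pictures are saved under pics/ and viewed, at most 14 in all, crops included, and the job is handed in when it is done.

Besides the shell and the picture viewer there is one more tool, called as name([rows], argument=value, ...), one row to a line, values as JSON. apply_moves: Moves the arm, as the interface text tells. Its arguments: {"type":"object","properties":{"targets":{"type":"array"}},"required":["targets"]}

```bash
mkdir -p pics; ls; cat > h.py <<'E'
import numpy as np, cv2
from plant import *
from scipy.spatial.transform import Rotation as R
def save(img,name,box=None,s=1):
    if box: img=img[box[1]:box[3],box[0]:box[2]]
    img=cv2.resize(img,None,fx=s,fy=s,interpolation=cv2.INTER_CUBIC)
    cv2.imwrite('pics/'+name,img[:,:,::-1])
def toz(cam,px,z,cal=None):
    c=cal or get_calibration(cam); K=np.array(c['camera_matrix']);T=np.array(c['pose'])
    p=np.atleast_2d(np.array(px,float))
    d=np.c_[(p[:,0]-K[0,2])/K[0,0],-(p[:,1]-K[1,2])/K[1,1],-np.ones(len(p))]@T[:3,:3].T
    o=T[:3,3]
    return o+d*((z-o[2])/d[:,2])[:,None]
def proj(cam,P,cal=None):
    c=cal or get_calibration(cam); K=np.array(c['camera_matrix']);T=np.array(c['pose'])
    q=(np.atleast_2d(P)-T[:3,3])@T[:3,:3]
    return np.c_[K[0,0]*q[:,0]/-q[:,2]+K[0,2],K[1,1]*-q[:,1]/-q[:,2]+K[1,2]]
E
python3 - <<'E'
from h import *
np.set_printoptions(precision=4,suppress=True)
s=state();print(s['time'],s['tool_pos'],s['tool_rot'],s['gripper_width'])
for c in ['top','scene']:
    im=grab_frame(c);save(im,c+'0.png',s=1.25)
    cal=get_calibration(c);print(c,cal.keys(),np.array(cal['camera_matrix']),np.array(cal['pose']))
    for q in ['nut0_c','cover','cover_bar','bolt_knob','tape_measure','screwdriver','jar','staple','seal']:
        try:
            for d in recognise(c,q): print(q,np.round(d['score'],2),np.round(d['point'],4),proj(c,d['point']).round()[0])
        except Exception as e: print(q,e)
E
```

```text
pics
0.0 [ 0.2257 -0.5822  0.2521] [-0.001   0.983   0.1838 -0.0001] 0.9975968199955888
top dict_keys(['camera_matrix', 'pose']) [[451.778    0.     318.9913]
 [  0.     451.778  204.4205]
 [  0.       0.       1.    ]] [[ 0.0148  0.9966 -0.0806  0.4835]
 [-0.9999  0.0146 -0.003   0.3088]
 [-0.0019  0.0806  0.9967  1.4829]
 [ 0.      0.      0.      1.    ]]
cover 0.75 [0.4936 0.4369 0.0274] [280. 237.]
cover_bar 0.59 [0.4858 0.4404 0.0271] [279. 240.]
cover_bar 0.42 [0.6637 0.4316 0.0636] [282. 183.]
bolt_knob 0.47 [0.5937 0.2206 0.1368] [350. 204.]
tape_measure 0.75 [0.6655 0.4318 0.0625] [282. 183.]
screwdriver 0.55 [0.5448 0.5631 0.0238] [241. 221.]
screwdriver 0.53 [0.665  0.433  0.0632] [281. 183.]
jar 0.79 [0.7549 0.2221 0.0907] [349. 154.]
staple 0.59 [0.4882 0.4434 0.0287] [278. 239.]
staple 0.48 [0.5933 0.22   0.136 ] [350. 205.]
seal 0.85 [0.6225 0.0891 0.1301] [394. 196.]
scene dict_keys(['camera_matrix', 'pose']) [[479.488    0.     318.5745]
 [  0.     479.488  195.3432]
 [  0.       0.       1.    ]] [[-0.866   0.3693 -0.3372  0.2216]
 [-0.4998 -0.6627  0.5577  0.9079]
 [-0.0175  0.6515  0.7585  0.9351]
 [ 0.      0.      0.      1.    ]]
cover 0.82 [0.4872 0.4425 0.0296] [327. 280.]
cover 0.46 [0.5402 0.5657 0.0163] [276. 318.]
cover_bar 0.66 [0.4854 0.444  0.0267] [327. 282.]
cover_bar 0.6 [0.6226 0.0931 0.1218] [348. 132.]
cover_bar 0.6 [0.7473 0.2277 0.0914] [278. 157.]
bolt_knob 0.77 [0.5884 0.2249 0.1503] [335. 162.]
tape_measure 0.59 [0.6576 0.4501 0.0588] [259. 243.]
screwdriver 0.81 [0.5415 0.5645 0.0201] [275. 316.]
screwdriver 0.42 [0.3899 0.3575 0.024 ] [385. 271.]
jar 0.61 [0.7451 0.2308 0.092 ] [278. 158.]
staple 0.75 [0.483  0.4462 0.0289] [328. 283.]
seal 0.83 [0.622  0.094  0.1188] [348. 134.]
seal 0.69 [0.3983 0.2833 0.0192] [395. 246.]
seal 0.59 [0.5846 0.224  0.1486] [337. 163.]
seal 0.25 [0.3865 0.3571 0.0242] [386. 272.]
```

View pics/top0.png

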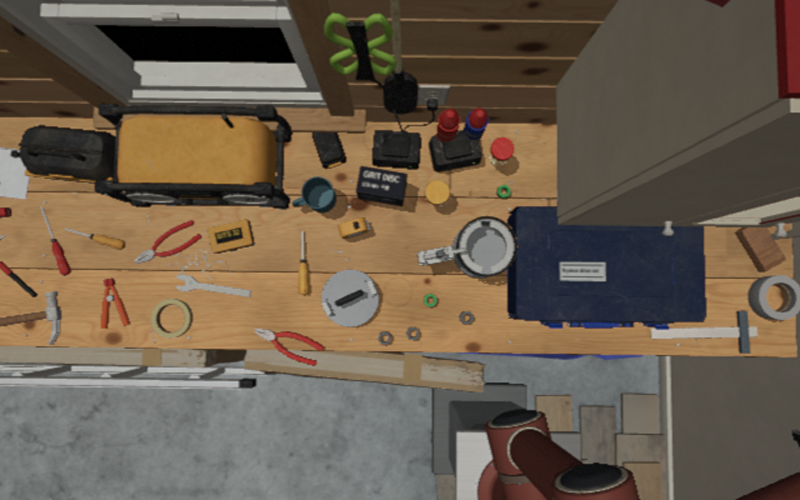

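View pics/scene0.png

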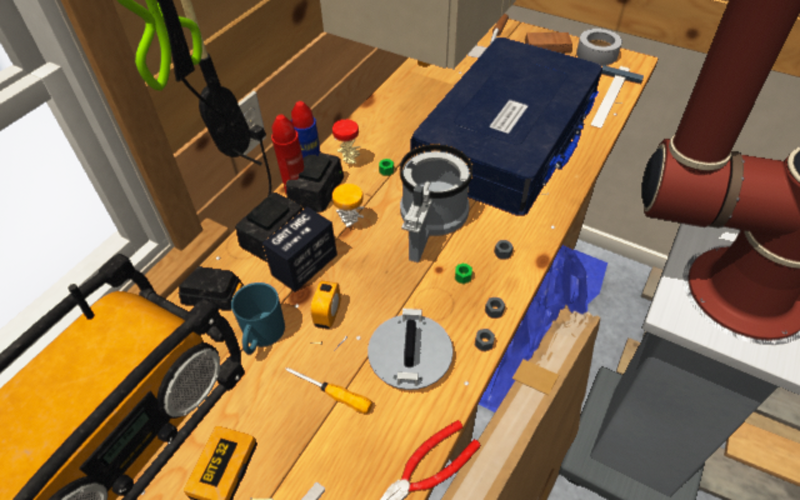

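The top view shows three dark nuts at full-resolution pixels (309,270), (331,266) and (374,254). There are two green nuts at (344,240) and (403,153), which are the decoys. The cover is at (280,238) with its bar tilted, and the tumbler is at (390,197) with the bolt pointing left and down. The jar, tape measure and screwdriver are all away from the path. Next I measure more exactly.

```bash
python3 - <<'E'
from h import *
np.set_printoptions(precision=4,suppress=True)
for c in ['top','scene']:
    im=grab_frame(c)
    for q in ['nut1_c','nut2_c']:
        for d in regions_of(c,q):
            m=d['pixels'];y,x=np.nonzero(m);print(c,q,round(d['score'],2),x.mean().round(1),y.mean().round(1),m.sum(),im[m].mean(0).round(),toz(c,[x.mean(),y.mean()],.02)[0])
    for q in ['seal','cover','cover_bar','bolt_knob','bolt']:
        for d in regions_of(c,q):
            m=d['pixels'].astype(np.uint8);y,x=np.nonzero(m)
            cs=max(cv2.findContours(m,cv2.RETR_EXTERNAL,cv2.CHAIN_APPROX_NONE)[0],key=len)
            print(c,q,round(d['score'],2),x.mean().round(1),y.mean().round(1),m.sum(),cv2.fitEllipse(cs) if len(cs)>5 else '')
    if c=='top':
        save(im,'top1.png',(255,140,455,290),4)
    else: save(im,'scene1.png',(280,100,440,320),2.7)
E
```

```text
top nut1_c 0.65 402.0 153.0 94 [ 72. 107.  61.] [0.7747 0.0439 0.02  ]
top nut1_c 0.53 371.3 252.4 28 [87. 84. 79.] [0.4492 0.1426 0.02  ]
top nut1_c 0.37 344.0 240.0 46 [ 79. 128.  75.] [0.4879 0.231  0.02  ]
top seal 0.52 398.7 183.2 127 ((379.3288879394531, 207.77488708496094), (56.2774772644043, 75.77444458007812), 39.800899505615234)
top seal 0.34 381.4 198.5 2266 ((379.7130126953125, 198.76220703125), (44.58844757080078, 76.14327239990234), 77.02072143554688)
top cover 0.71 279.2 238.3 1679 ((279.1568603515625, 238.26483154296875), (45.026893615722656, 45.64822769165039), 157.55833435058594)
top cover_bar 0.63 278.9 238.0 1686 ((278.8638610839844, 237.98468017578125), (45.309326171875, 45.609718322753906), 176.3937225341797)
top cover_bar 0.34 394.6 189.7 186 ((387.4117126464844, 197.54920959472656), (47.6548957824707, 49.56237030029297), 56.10934829711914)
top bolt_knob 0.54 381.4 198.3 2370 ((379.85577392578125, 198.54220581054688), (45.56842041015625, 77.39309692382812), 77.63226318359375)
top bolt 0.54 348.4 203.3 78 ((348.7050476074219, 203.117919921875), (4.94231414794921
[... 441 characters left out ...]
91.14227294921875)
scene cover 0.47 402.1 199.8 176 ((402.0635986328125, 199.80477905273438), (13.631342887878418, 14.630724906921387), 30.75478172302246)
scene cover_bar 0.72 327.8 280.6 3407 ((327.8647766113281, 280.4066467285156), (62.92180252075195, 67.74349975585938), 88.7028579711914)
scene bolt_knob 0.76 334.6 158.4 162 ((334.7592468261719, 157.67129516601562), (8.621939659118652, 24.197834014892578), 15.673123359680176)
scene bolt_knob 0.7 327.8 280.7 3358 ((327.8409423828125, 280.5782775878906), (62.32051467895508, 67.17622375488281), 88.07868194580078)
scene bolt 0.64 334.7 158.0 174 ((335.11822509765625, 156.47979736328125), (8.903923034667969, 26.9892635345459), 18.4893798828125)
```

View pics/top1.png

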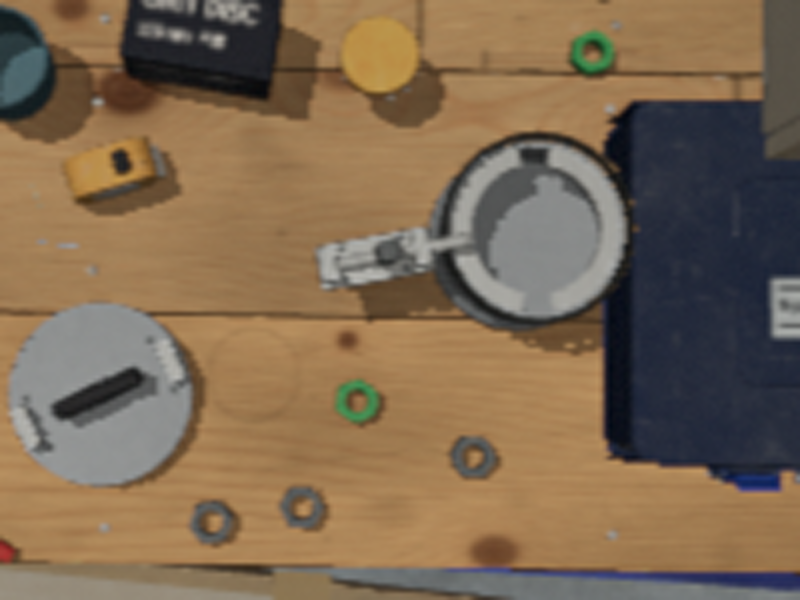

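Three dark nuts are confirmed at crop (213,522), (302,508) and (473,457). The green ones at (357,400) and (592,52) are decoys because they don't match "dark steel". The slots are at crop (533,155) and (540,300), and the bolt points left with its tip over the rim. I'll hover near the bolt for a wrist view.

```bash
cat >> h.py <<'E'
def plan(x,y,z,yaw=None,step=.045,twist_first=True):
    s=state();p=np.array(s['tool_pos']);w,a,b,c=s['tool_rot'];M=R.from_quat([a,b,c,w]).as_matrix()
    y0=np.arctan2(M[1,0],M[0,0]);yaw=y0 if yaw is None else yaw
    dt=-((yaw-y0+np.pi)%(2*np.pi)-np.pi)
    print('yaw0 %.3f tilt %.4f twist total(units) %.3f'%(y0,np.arccos(-M[2,2]),dt*10), 'rows',int(np.ceil(abs(dt)/.1)))
    M2=M@R.from_euler('z',dt).as_matrix() if twist_first else M
    d=M2.T@(np.array([x,y,z])-p);n=int(np.ceil(np.linalg.norm(d)/step))
    print('shift units total',(d*10).round(3),'rows',n,'per row',(d*10/max(n,1)).round(3))
E
python3 - <<'E'
from h import *
np.set_printoptions(precision=4,suppress=True)
print(toz('top',[[388.75,197.5],[255+533/4,140+155/4],[255+540/4,140+300/4]],.112),toz('top',[[255+533/4,140+155/4],[255+540/4,140+300/4]],.11))
print(toz('top',[[255+470/4,140+243/4],[255+320/4,140+265/4]],.13))
c=get_calibration('wrist');T=np.array(c['pose']);print(c['camera_matrix'],T)
s=state();print(T[:3,3]-s['tool_pos'])
plan(.42,.10,.40)
plan(.42,.10,.40,1.72)
for n,p in dict(n0=[255+213/4,140+522/4],n1=[255+302/4,140+508/4],n2=[255+473/4,140+457/4]).items(): print(n,toz('top',p,.024))
print(toz('top',[255+98/4,140+393/4],.068),'case',toz('top',[255+605/4,140+457/4],.12))
E
```

```text
[[0.6186 0.1008 0.112 ]
 [0.6762 0.1024 0.112 ]
 [0.5652 0.0968 0.112 ]] [[0.6764 0.1021 0.11  ]
 [0.5654 0.0965 0.11  ]]
[[0.6063 0.1523 0.13  ]
 [0.588  0.2648 0.13  ]]
[[277.6666   0.     318.3041]
 [  0.     277.6666 197.7087]
 [  0.       0.       1.    ]] [[ 0.3622  0.8914  0.2724  0.295 ]
 [-0.9321  0.3466  0.1052 -0.5549]
 [-0.0007 -0.292   0.9564  0.3747]
 [ 0.      0.      0.      1.    ]]
[0.0691 0.0278 0.1214]
yaw0 0.370 tilt 0.0000 twist total(units) -0.000 rows 0
shift units total [ 4.278 -5.664 -1.467] rows 17 per row [ 0.252 -0.333 -0.086]
yaw0 0.370 tilt 0.0000 twist total(units) -13.502 rows 14
shift units total [ 6.463  2.934 -1.467] rows 17 per row [ 0.38   0.173 -0.086]
n0 [[0.3887 0.3445 0.024 ]]
n1 [[0.4008 0.2734 0.024 ]]
n2 [[0.4435 0.1367 0.024 ]]
[[0.4901 0.4349 0.068 ]] case [[0.4476 0.0491 0.12  ]]
```

apply_moves([
  {"translation": [0, 0, -0.4], "twist": 0, "hand": 1},
  {"translation": [0, 0, -0.4], "twist": 0, "hand": 1},
  {"translation": [0, 0, -0.4], "twist": 0, "hand": 1},
  {"translation": [0.25, -0.33, -0.02], "twist": 0, "hand": 1},
  {"translation": [0.25, -0.33, -0.02], "twist": 0, "hand": 1},
  {"translation": [0.25, -0.33, -0.02], "twist": 0, "hand": 1},
  {"translation": [0.25, -0.33, -0.02], "twist": 0, "hand": 1},
  {"translation": [0.25, -0.33, -0.02], "twist": 0, "hand": 1},
])

```text
time: 2.6
tool_pos: [0.2829, -0.3821, 0.3834]
tool_rot: [0.0, 0.983, 0.184, 0.0]
contact_force: [1.3, -0.5, 0.1]
gripper_width: 1.002
grasp_force: 0.0
```

apply_moves([
  {"translation": [0.25, -0.33, -0.02], "twist": 0, "hand": 1},
  {"translation": [0.25, -0.33, -0.02], "twist": 0, "hand": 1},
  {"translation": [0.25, -0.33, -0.02], "twist": 0, "hand": 1},
  {"translation": [0.25, -0.33, -0.02], "twist": 0, "hand": 1},
  {"translation": [0.25, -0.33, -0.02], "twist": 0, "hand": 1},
  {"translation": [0.25, -0.33, -0.02], "twist": 0, "hand": 1},
  {"translation": [0.25, -0.33, -0.02], "twist": 0, "hand": 1},
  {"translation": [0.25, -0.33, -0.02], "twist": 0, "hand": 1},
])

```text
time: 3.4
tool_pos: [0.3739, -0.0636, 0.3997]
tool_rot: [0.0, 0.983, 0.184, 0.001]
contact_force: [0.7, -0.0, 0.6]
gripper_width: 0.995
grasp_force: 0.0
```

apply_moves([
  {"translation": [0.25, -0.33, 0], "twist": 0, "hand": 1},
  {"translation": [0.25, -0.33, 0], "twist": 0, "hand": 1},
  {"translation": [0.25, -0.33, 0], "twist": 0, "hand": 1},
  {"translation": [0.25, -0.33, 0], "twist": 0, "hand": 1},
  {"translation": [0, 0, 0], "twist": -1, "hand": 1},
  {"translation": [0, 0, 0], "twist": -1, "hand": 1},
  {"translation": [0, 0, 0], "twist": -1, "hand": 1},
  {"translation": [0, 0, 0], "twist": -1, "hand": 1},
])

```text
time: 4.2
tool_pos: [0.4193, 0.0942, 0.3994]
tool_rot: [0.0, 0.926, 0.378, 0.0]
contact_force: [-0.2, -1.1, 0.2]
gripper_width: 1.002
grasp_force: 0.0
```

apply_moves([
  {"translation": [0, 0, 0], "twist": -1, "hand": 1},
  {"translation": [0, 0, 0], "twist": -1, "hand": 1},
  {"translation": [0, 0, 0], "twist": -1, "hand": 1},
  {"translation": [0, 0, 0], "twist": -1, "hand": 1},
  {"translation": [0, 0, 0], "twist": -1, "hand": 1},
  {"translation": [0, 0, 0], "twist": -1, "hand": 1},
  {"translation": [0, 0, 0], "twist": -1, "hand": 1},
  {"translation": [0, 0, 0], "twist": -1, "hand": 1},
])

```text
time: 5.0
tool_pos: [0.4193, 0.0939, 0.3995]
tool_rot: [0.0, 0.706, 0.708, 0.0]
contact_force: [-0.0, -1.0, -0.3]
gripper_width: 0.999
grasp_force: 0.0
```

```bash
python3 - <<'E'
from h import *
np.set_printoptions(precision=4,suppress=True)
im=grab_frame('wrist');save(im,'w0.png',s=1.25)
np.save('w0.npy',im);import pickle;pickle.dump(get_calibration('wrist'),open('w0.pkl','wb'))
print(np.array(get_calibration('wrist')['pose']))
for q in ['nut1_c','seal','cover','bolt_knob','bolt']:
    for d in recognise('wrist',q): print(q,np.round(d['score'],2),np.round(d['point'],4),proj('wrist',d['point']).round()[0])
E
```

```text
[[ 1.     -0.0064 -0.0011  0.4188]
 [ 0.0065  0.9568  0.2908  0.1691]
 [-0.0008 -0.2908  0.9568  0.5208]
 [ 0.      0.      0.      1.    ]]
nut1_c 0.78 [0.4866 0.2305 0.0203] [359.  75.]
nut1_c 0.71 [0.5915 0.2182 0.1391] [455.  73.]
nut1_c 0.69 [0.7708 0.0419 0.0235] [509. 185.]
nut1_c 0.52 [0.6078 0.1259 0.1101] [448. 144.]
nut1_c 0.5 [0.4424 0.1379 0.0246] [332. 132.]
seal 0.81 [0.6455 0.1068 0.1231] [476. 158.]
seal 0.36 [0.3875 0.3295 0.0134] [298.   7.]
bolt_knob 0.87 [0.5937 0.2148 0.1391] [456.  75.]
bolt 0.72 [0.5948 0.2165 0.141 ] [458.  74.]
```

View pics/w0.png

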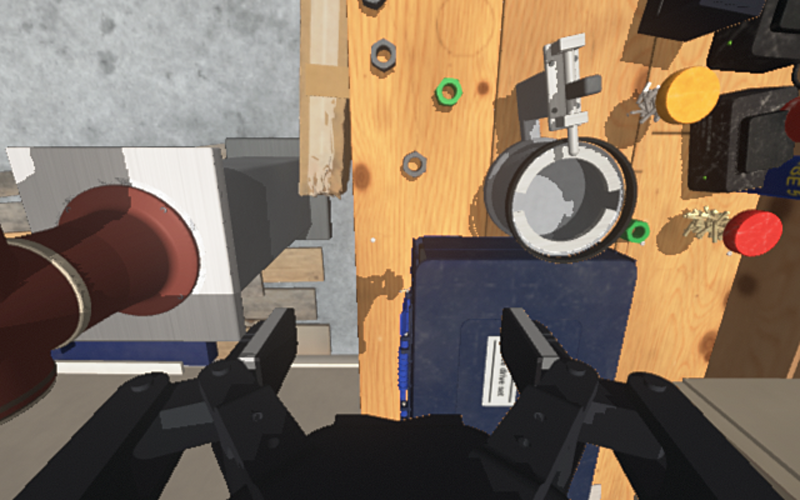

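The wrist view shows the tumbler at (570,198) in the 1.25x picture. The knob is at (590,83), with the slots upper right and lower left. I'll move above it for precise pixels.

apply_moves([
  {"translation": [0, 0.4, 0], "twist": 0, "hand": 1},
  {"translation": [0, 0.4, 0], "twist": 0, "hand": 1},
  {"translation": [0, 0.4, 0], "twist": 0, "hand": 1},
  {"translation": [0, 0.4, 0], "twist": 0, "hand": 1},
  {"translation": [0, 0.2, 0], "twist": -1, "hand": 1},
  {"translation": [0, 0, 0], "twist": -1, "hand": 1},
  {"translation": [0, 0, 0], "twist": 0, "hand": 1},
])

```text
time: 6.0
tool_pos: [0.6, 0.0937, 0.3985]
tool_rot: [-0.001, 0.634, 0.773, -0.0]
contact_force: [0.3, -0.4, -0.2]
gripper_width: 1.002
grasp_force: 0.0
```

```bash
python3 - <<'E'
from h import *
np.set_printoptions(precision=4,suppress=True)
im=grab_frame('wrist');save(im,'w1.png',(160,0,560,300),2)
np.save('w1.npy',im);import pickle;pickle.dump(get_calibration('wrist'),open('w1.pkl','wb'))
for q in ['seal','bolt_knob','bolt']:
    for d in regions_of('wrist',q):
        m=d['pixels'].astype(np.uint8);y,x=np.nonzero(m)
        cs=max(cv2.findContours(m,cv2.RETR_EXTERNAL,cv2.CHAIN_APPROX_NONE)[0],key=len)
        print(q,round(d['score'],2),x.mean().round(1),y.mean().round(1),m.sum(),cv2.fitEllipse(cs))
E
```

```text
seal 0.67 335.7 170.7 1196 ((332.2589416503906, 161.21018981933594), (96.84658813476562, 98.37860870361328), 57.11851501464844)
bolt_knob 0.7 437.5 99.1 1677 ((437.3406677246094, 99.22541809082031), (41.16979217529297, 50.612178802490234), 60.499351501464844)
bolt_knob 0.69 334.5 78.8 635 ((335.0615539550781, 66.03165435791016), (12.591712951660156, 47.47578811645508), 1.4849001169204712)
bolt 0.92 334.1 78.4 723 ((334.5806884765625, 66.3123550415039), (13.121183395385742, 50.19156265258789), 0.37106016278266907)
```

View pics/w1.png

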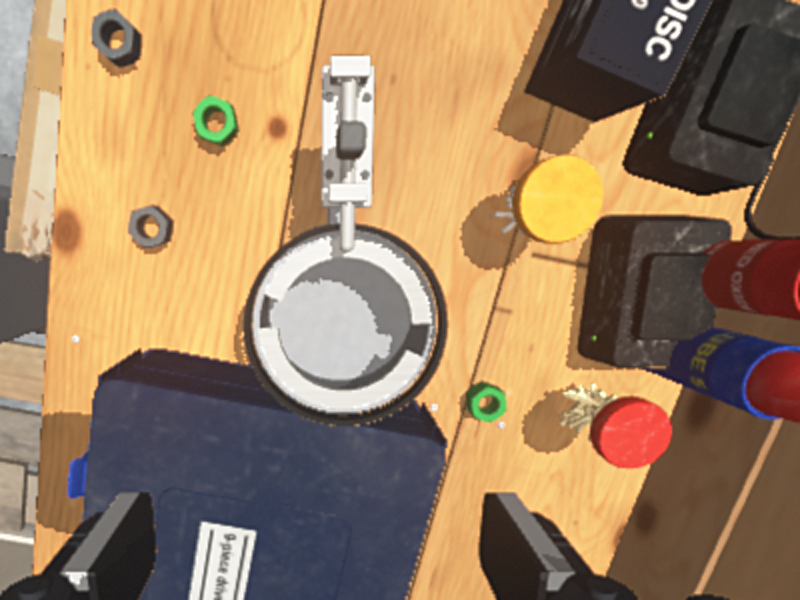

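```bash
python3 - <<'E'
from h import *
import pickle
np.set_printoptions(precision=4,suppress=True)
c=pickle.load(open('w1.pkl','rb'))
f=lambda a,z:toz('wrist',[160+a[0]/2,a[1]/2],z,c)[0]
print('seal',toz('wrist',[332.26,161.2],.126,c))
a,b=f((268,312),.110),f((418,338),.11);print('slots',a,b,(a+b)/2,np.degrees(np.arctan2(*(a-b)[[1,0]])))
a,b=f((347,242),.142),f((348,65),.15);print('bolt',a,b)
a,b=f((347,242),.1455),f((348,75),.1455);print('bolt',a,b,np.degrees(np.arctan2(*(b-a)[[1,0]])))
print('knobtop',f((352,130),.1795))
# guide plate axis
im=np.load('w1.npy')
m=cv2.inRange(im[:,:,::-1],(150,150,150),(255,255,255))
m[:, :320]=0;m[:,350:]=0;m[110:]=0
y,x=np.nonzero(m);print(x.mean(),y.mean(),cv2.minAreaRect(np.c_[x,y].astype(np.float32)))
# inner opening rim & seal dark ring fits
import sys
g=im.astype(int);br=((g.min(2)>185)).astype(np.uint8);br[:,:275]=0;br[:,390:]=0;br[:112]=0;br[215:]=0
cs=max(cv2.findContours(br,cv2.RETR_EXTERNAL,cv2.CHAIN_APPROX_NONE)[0],key=len)
e=cv2.fitEllipse(cs);print('flange outer',e,toz('wrist',e[0],.11,c))
E
```

```text
seal [[0.6168 0.1073 0.126 ]]
slots [0.561  0.1013 0.11  ] [0.6744 0.1042 0.11  ] [0.6177 0.1027 0.11  ] -178.55865822298023
bolt [0.6059 0.1619 0.142 ] [0.5847 0.2606 0.15  ]
bolt [0.6057 0.162  0.1455] [0.5859 0.2566 0.1455] 101.85174885220837
knobtop [0.5938 0.2222 0.1795]
333.69725433526014 66.0 ((333.5, 68.5), (81.0, 25.0), 90.0)
flange outer ((325.8916931152344, 165.0011749267578), (67.03180694580078, 86.23113250732422), 127.3193359375) [[0.6099 0.0974 0.11  ]]
```

```bash
python3 - <<'E'
from h import *
plan(.5942,.219,.25,1.774)
plan(.5942,.219,.171,1.774)
E
```

```text
yaw0 1.768 tilt 0.0005 twist total(units) -0.058 rows 1
shift units total [1.236 0.204 1.496] rows 5 per row [0.247 0.041 0.299]
yaw0 1.768 tilt 0.0005 twist total(units) -0.058 rows 1
shift units total [1.236 0.204 2.286] rows 6 per row [0.206 0.034 0.381]
```

apply_moves([
  {"translation": [0.31, 0.05, 0], "twist": -0.06, "hand": 0.7},
  {"translation": [0.31, 0.05, 0.35], "twist": 0, "hand": 0.7},
  {"translation": [0.31, 0.05, 0.4], "twist": 0, "hand": 0.7},
  {"translation": [0.31, 0.05, 0.4], "twist": 0, "hand": 0.7},
  {"translation": [0, 0, 0.4], "twist": 0, "hand": 0.7},
  {"translation": [0, 0, 0.4], "twist": 0, "hand": 0.7},
  {"translation": [0, 0, 0.3], "twist": 0, "hand": 0.7},
  {"translation": [0, 0, 0.04], "twist": 0, "hand": 0.7},
])

```text
time: 7.0
tool_pos: [0.5907, 0.2176, 0.1664]
tool_rot: [-0.003, 0.631, 0.776, -0.004]
contact_force: [-0.3, 0.2, -0.1]
gripper_width: 0.696
grasp_force: 0.0
```

apply_moves([
  {"translation": [0, 0, 0], "twist": 0, "hand": 0},
  {"translation": [0, 0, 0], "twist": 0, "hand": 0},
  {"translation": [0, 0, 0], "twist": 0, "hand": 0},
  {"translation": [0, 0, 0], "twist": 0, "hand": 0},
  {"translation": [0, 0, 0], "twist": 0, "hand": 0},
  {"translation": [0, 0, 0], "twist": 0, "hand": 0},
])

```text
time: 7.6
tool_pos: [0.5946, 0.2183, 0.1751]
tool_rot: [0.001, 0.631, 0.776, 0.001]
contact_force: [-4.8, -1.2, 6.2]
gripper_width: 0.173
grasp_force: 59.2
```

apply_moves([
  {"translation": [0.05, 0, -0.03], "twist": 0, "hand": 0},
  {"translation": [0.08, 0, 0], "twist": 0, "hand": 0},
  {"translation": [0.08, 0, 0], "twist": 0, "hand": 0},
  {"translation": [0.08, 0, 0], "twist": 0, "hand": 0},
  {"translation": [0.05, 0, 0], "twist": 0, "hand": 0},
  {"translation": [0, 0, 0], "twist": 0, "hand": 0},
  {"translation": [0, 0, 0], "twist": 0, "hand": 0},
])

```text
time: 8.3
tool_pos: [0.5881, 0.2498, 0.1752]
tool_rot: [0.002, 0.631, 0.776, -0.001]
contact_force: [4.7, -9.9, -2.2]
gripper_width: 0.172
grasp_force: 60.1
```

apply_moves([
  {"translation": [0.03, 0, 0], "twist": 0, "hand": 0},
  {"translation": [0.03, 0, 0], "twist": 0, "hand": 0},
  {"translation": [0, 0, 0], "twist": 0, "hand": 0},
  {"translation": [0, 0, 0], "twist": 0, "hand": 0},
])

```text
time: 8.7
tool_pos: [0.5881, 0.2502, 0.1751]
tool_rot: [0.006, 0.632, 0.775, -0.005]
contact_force: [6.8, -26.9, 0.1]
gripper_width: 0.171
grasp_force: 60.3
```

The bolt is against its end stop, and its position agrees with my estimate of the mouth. I'll let go of it, rise, and look at the nuts.

apply_moves([
  {"translation": [-0.06, 0, 0], "twist": 0, "hand": 0.7},
  {"translation": [0, 0, 0], "twist": 0, "hand": 0.7},
  {"translation": [0, 0, 0], "twist": 0, "hand": 0.7},
  {"translation": [0, 0, -0.3], "twist": 0, "hand": 0.7},
  {"translation": [0, 0, -0.4], "twist": 0, "hand": 0.7},
  {"translation": [0, 0, -0.4], "twist": 0, "hand": 0.7},
  {"translation": [0, 0, 0], "twist": 0, "hand": 0.7},
])

```text
time: 9.4
tool_pos: [0.5894, 0.2537, 0.2935]
tool_rot: [0.003, 0.63, 0.776, 0.006]
contact_force: [0.1, 1.4, 1.0]
gripper_width: 0.7
grasp_force: 0.0
```

```bash
python3 - <<'E'
from h import *
import pickle
plan(.42,.20,.26,1.774)
E
```

```text
yaw0 1.777 tilt 0.0134 twist total(units) 0.035 rows 1
shift units total [-0.185 -1.771  0.312] rows 5 per row [-0.037 -0.354  0.062]
```

apply_moves([
  {"translation": [-0.04, -0.35, 0], "twist": 0, "hand": 0.7},
  {"translation": [-0.04, -0.35, 0], "twist": 0, "hand": 0.7},
  {"translation": [-0.04, -0.35, 0], "twist": 0, "hand": 0.7},
  {"translation": [-0.04, -0.35, 0], "twist": 0, "hand": 0.7},
  {"translation": [-0.04, -0.35, 0], "twist": 0, "hand": 0.7},
  {"translation": [0, 0, 0], "twist": 0, "hand": 0.7},
  {"translation": [0, 0, 0], "twist": 0, "hand": 0.7},
])

```text
time: 10.1
tool_pos: [0.4194, 0.1969, 0.2847]
tool_rot: [0.0, 0.631, 0.776, 0.001]
contact_force: [0.2, 0.3, 0.7]
gripper_width: 0.7
grasp_force: 0.0
```

```bash
cat >> h.py <<'E'
def nuts(cam='wrist',name=None,top=.024):
    """dark-grey nuts: (x,y,flat-normal yaw) from outline projected on the top plane"""
    im=grab_frame(cam);c=get_calibration(cam)
    if name: np.save(name,im)
    out=[]
    for d in regions_of(cam,'nut1_c'):
        m=d['pixels'].astype(np.uint8);k=im[d['pixels']].mean(0)
        cs=max(cv2.findContours(m,cv2.RETR_EXTERNAL,cv2.CHAIN_APPROX_NONE)[0],key=len)[:,0].astype(float)
        w=toz(cam,cs,top,c)[:,:2];h=cv2.convexHull((w*1e4).astype(np.float32))[:,0]/1e4
        (cx,cy),r=cv2.minEnclosingCircle(h.astype(np.float32))
        th=np.radians(np.arange(0,60,1));wd=[np.ptp(h@[np.cos(t),np.sin(t)])+np.ptp(h@[np.cos(t+np.pi/3),np.sin(t+np.pi/3)])+np.ptp(h@[np.cos(t+2*np.pi/3),np.sin(t+2*np.pi/3)]) for t in th]
        i=int(np.argmin(wd))
        print('score %.2f rgb %s px %s n %d xy %s r %.4f flat yaw %d deg width %.4f'%(d['score'],k.round(),cs.mean(0).round(),m.sum(),np.round([cx,cy],4),r,i,wd[i]/3))
    return im,c
E
python3 - <<'E'
from h import *
im,c=nuts('wrist')
save(im,'w2.png',(120,0,520,300),2)
s=state();print(s['tool_pos'],s['tool_rot'])
E
```

```text
score 0.94 rgb [ 86. 150.  76.] px [370. 153.] n 445 xy [0.4846 0.2349] r 0.0193 flat yaw 25 deg width 0.0341
score 0.88 rgb [104.  94.  85.] px [326. 209.] n 410 xy [0.4427 0.143 ] r 0.0202 flat yaw 56 deg width 0.0357
[0.42032352 0.19687911 0.2848082 ] [-5.00923937e-06  6.30789051e-01  7.75954312e-01  2.80550861e-04]
```

View pics/w2.png

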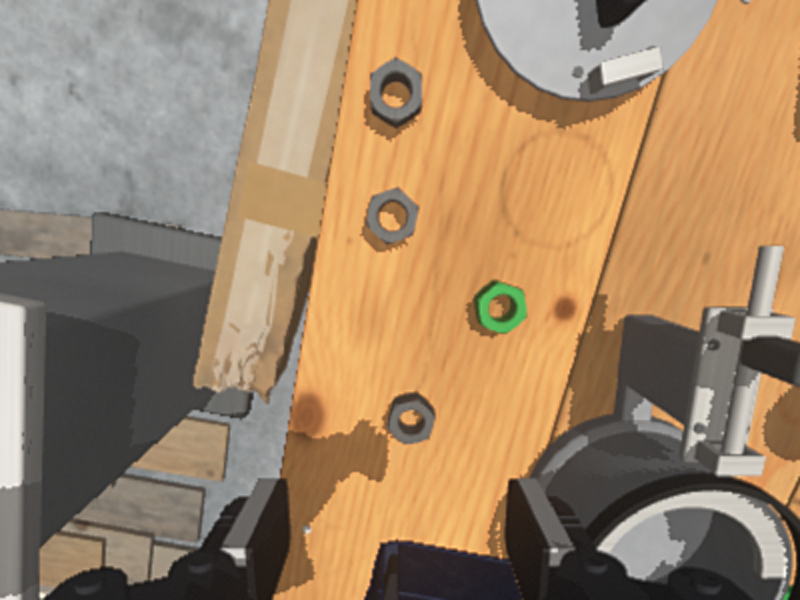

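Three dark nuts are in the crop: (397,90), (391,216) and (410,418). The green decoy is at (500,307). I'll fit hexagonal prisms to the grey blobs to get exact poses.

```bash
cat >> h.py <<'E'
from scipy.optimize import minimize
def fitnut(im,c,x0,y0,hw=.03):
    """fit a 32 mm hexagon prism to the grey blob near x0,y0 -> x,y,yaw(deg) of a flat normal, IoU"""
    S=6
    u,v=proj('wrist',[x0,y0,.012],c)[0].round().astype(int)
    r=int(np.ptp(proj('wrist',[[x0-hw,y0,.012],[x0+hw,y0,.012]],c),axis=0).max()/2)
    a,b=max(u-r,0),max(v-r,0);w=im[b:v+r,a:u+r].astype(int)
    m=(np.ptp(w,axis=2)<30)&(w.max(2)<175)
    n,l,st,ce=cv2.connectedComponentsWithStats(m.astype(np.uint8))
    i=1+np.argmax(st[1:,4]);m=(l==i).astype(np.uint8)
    cs,_=cv2.findContours(m,cv2.RETR_EXTERNAL,cv2.CHAIN_APPROX_NONE);cv2.drawContours(m,cs,-1,1,-1)
    m=cv2.resize(m*255,None,fx=S,fy=S,interpolation=cv2.INTER_LINEAR)>127
    def model(p):
        t=p[2]+np.radians(30+60*np.arange(6));q=np.c_[p[0]+.016/np.cos(np.pi/6)*np.cos(t),p[1]+.016/np.cos(np.pi/6)*np.sin(t)]
        P=np.r_[np.c_[q,np.zeros(6)],np.c_[q,np.full(6,.024)]]
        k=((proj('wrist',P,c)-[a,b]+.5)*S-.5)
        o=np.zeros(m.shape,np.uint8);cv2.fillConvexPoly(o,np.round(cv2.convexHull(k.astype(np.float32))[:,0]*16).astype(np.int32),1,shift=4)
        return o>0
    f=lambda p:1-(model(p)&m).sum()/(model(p)|m).sum()
    best=min((minimize(f,[x0,y0,t],method='Nelder-Mead',options=dict(initial_simplex=[[x0,y0,t],[x0+.004,y0,t],[x0,y0+.004,t],[x0,y0,t+.2]])) for t in np.radians([0,20,40])),key=lambda o:o.fun)
    x,y,t=best.x;print('nut %.4f %.4f yaw %.1f IoU %.3f'%(x,y,np.degrees(t)%60,1-best.fun))
    return best.x
E
python3 - <<'E'
from h import *
im=grab_frame('wrist');c=get_calibration('wrist')
for px in [(318.5,45),(315.5,108),(325,209)]:
    x,y,_=toz('wrist',px,.012,c)[0]; fitnut(im,c,x,y)
E
```

```text
nut 0.3866 0.3495 yaw 9.1 IoU 0.910
nut 0.3990 0.2766 yaw 59.3 IoU 0.904
nut 0.4414 0.1387 yaw 5.3 IoU 0.866
```

```bash
python3 - <<'E'
from h import *
plan(.4414,.1387,.026,1.663)
E
```

```text
yaw0 1.776 tilt 0.0003 twist total(units) 1.133 rows 2
shift units total [-0.599  0.155  2.588] rows 6 per row [-0.1    0.026  0.431]
```

apply_moves([
  {"translation": [0, 0, 0], "twist": 0.6, "hand": 0.65},
  {"translation": [0, 0, 0], "twist": 0.53, "hand": 0.65},
  {"translation": [-0.3, 0.08, 0.4], "twist": 0, "hand": 0.65},
  {"translation": [-0.3, 0.075, 0.4], "twist": 0, "hand": 0.65},
  {"translation": [0, 0, 0.45], "twist": 0, "hand": 0.65},
  {"translation": [0, 0, 0.45], "twist": 0, "hand": 0.65},
  {"translation": [0, 0, 0.45], "twist": 0, "hand": 0.65},
  {"translation": [0, 0, 0.43], "twist": 0, "hand": 0.65},
])

```text
time: 11.05
tool_pos: [0.441, 0.1387, 0.0256]
tool_rot: [-0.0, 0.674, 0.739, -0.0]
contact_force: [2.0, 0.5, -0.1]
gripper_width: 0.645
grasp_force: 0.0
```

apply_moves([
  {"translation": [0, 0, 0], "twist": 0, "hand": 0},
  {"translation": [0, 0, 0], "twist": 0, "hand": 0},
  {"translation": [0, 0, 0], "twist": 0, "hand": 0},
  {"translation": [0, 0, 0], "twist": 0, "hand": 0},
  {"translation": [0, 0, 0], "twist": 0, "hand": 0},
  {"translation": [0, 0, 0], "twist": 0, "hand": 0},
  {"translation": [0, 0, -0.3], "twist": 0, "hand": 0},
  {"translation": [0, 0, -0.4], "twist": 0, "hand": 0},
])

```text
time: 11.85
tool_pos: [0.4382, 0.1383, 0.0963]
tool_rot: [-0.002, 0.674, 0.739, -0.002]
contact_force: [1.3, 1.0, -0.8]
gripper_width: 0.36
grasp_force: 61.4
```

apply_moves([
  {"translation": [0, 0, -0.45], "twist": 0, "hand": 0},
  {"translation": [0, 0, -0.45], "twist": 0, "hand": 0},
  {"translation": [0, 0, -0.5], "twist": 0, "hand": 0},
  {"translation": [-0.17, 0.43, 0], "twist": 0, "hand": 0},
  {"translation": [-0.17, 0.43, 0], "twist": 0, "hand": 0},
  {"translation": [-0.17, 0.43, 0], "twist": 0, "hand": 0},
  {"translation": [-0.16, 0.43, 0], "twist": 0, "hand": 0},
  {"translation": [0, 0, 0], "twist": 0, "hand": 0},
])

```text
time: 12.65
tool_pos: [0.6212, 0.0858, 0.2356]
tool_rot: [-0.0, 0.675, 0.738, -0.001]
contact_force: [-0.4, 0.5, -1.3]
gripper_width: 0.365
grasp_force: 61.4
```

apply_moves([
  {"translation": [0, 0, 0.45], "twist": 0, "hand": 0},
  {"translation": [0, 0, 0.45], "twist": 0, "hand": 0},
  {"translation": [0, 0, 0.45], "twist": 0, "hand": 0},
  {"translation": [0, 0, 0], "twist": 0, "hand": 0},
  {"translation": [0, 0, 0], "twist": 0, "hand": 0.55},
  {"translation": [0, 0, 0], "twist": 0, "hand": 0.55},
  {"translation": [0, 0, 0], "twist": 0, "hand": 0.55},
  {"translation": [0, 0, 0], "twist": 0, "hand": 0.55},
])

```text
time: 13.45
tool_pos: [0.6196, 0.0878, 0.1057]
tool_rot: [0.002, 0.674, 0.739, 0.002]
contact_force: [0.3, 0.6, -0.4]
gripper_width: 0.551
grasp_force: 0.0
```

```bash
python3 - <<'E'
from h import *
s=state();print(s['contact_force'],s['gripper_width'],s['tool_pos'])
plan(.399,.2766,.236,np.radians(89.3))
plan(.399,.2766,.236,np.radians(119.3))
print((s['joint_pos']))
E
```

```text
[ 0.29699801  0.61188677 -0.35163139] 0.5512515340495011 [0.61962175 0.08783545 0.10572651]
yaw0 1.663 tilt 0.0049 twist total(units) 1.043 rows 2
shift units total [ 1.861 -2.223 -1.313] rows 8 per row [ 0.233 -0.278 -0.164]
yaw0 1.663 tilt 0.0049 twist total(units) -4.193 rows 5
shift units total [ 2.723 -0.995 -1.313] rows 8 per row [ 0.34  -0.124 -0.164]
[ 2.19710455e-02  1.82359621e-01  1.72934080e+00  6.63161769e-06
  1.22496669e+00 -7.01253527e-02]
```

apply_moves([
  {"translation": [0, 0, -0.45], "twist": 0, "hand": 0.65},
  {"translation": [0, 0, -0.45], "twist": 0, "hand": 0.65},
  {"translation": [0, 0, -0.45], "twist": 0, "hand": 0.65},
  {"translation": [0, 0, 0], "twist": 0.54, "hand": 0.65},
  {"translation": [0, 0, 0], "twist": 0.5, "hand": 0.65},
  {"translation": [0.23, -0.28, 0], "twist": 0, "hand": 0.65},
  {"translation": [0.23, -0.28, 0], "twist": 0, "hand": 0.65},
  {"translation": [0.23, -0.28, 0], "twist": 0, "hand": 0.65},
])

```text
time: 14.25
tool_pos: [0.5342, 0.1583, 0.2389]
tool_rot: [0.001, 0.712, 0.703, 0.001]
contact_force: [0.7, -1.2, 0.1]
gripper_width: 0.647
grasp_force: 0.0
```

apply_moves([
  {"translation": [0.23, -0.28, 0], "twist": 0, "hand": 0.65},
  {"translation": [0.23, -0.28, 0], "twist": 0, "hand": 0.65},
  {"translation": [0.23, -0.28, 0], "twist": 0, "hand": 0.65},
  {"translation": [0.23, -0.28, 0], "twist": 0, "hand": 0.65},
  {"translation": [0.24, -0.26, 0], "twist": 0, "hand": 0.65},
  {"translation": [0, 0, 0], "twist": 0, "hand": 0.65},
  {"translation": [0, 0, 0], "twist": 0, "hand": 0.65},
])

```text
time: 14.95
tool_pos: [0.3982, 0.2758, 0.2388]
tool_rot: [0.001, 0.711, 0.703, 0.001]
contact_force: [-0.3, -0.2, -0.1]
gripper_width: 0.655
grasp_force: 0.0
```

```bash
python3 - <<'E'
from h import *
im=grab_frame('wrist');c=get_calibration('wrist')
a=fitnut(im,c,.399,.2766,.026);b=fitnut(im,c,.3866,.3495)
plan(a[0],a[1],.026,(a[2]%(np.pi/3))+np.pi/6+ (np.pi/3 if 0 else 0))
t=np.degrees(a[2])%60+90; t=t if t<120 else t-60
plan(a[0],a[1],.026,np.radians(t))
save(im,'w3.png',s=1)
E
```

```text
nut 0.3994 0.2761 yaw 57.3 IoU 0.893
nut 0.3868 0.3488 yaw 12.4 IoU 0.924
yaw0 1.559 tilt 0.0019 twist total(units) 0.346 rows 1
shift units total [0.007 0.003 2.126] rows 5 per row [0.001 0.001 0.425]
yaw0 1.559 tilt 0.0019 twist total(units) 0.346 rows 1
shift units total [0.007 0.003 2.126] rows 5 per row [0.001 0.001 0.425]
```

apply_moves([
  {"translation": [0.006, 0.003, 0.43], "twist": 0.2, "hand": 0.65},
  {"translation": [0, 0, 0.43], "twist": 0, "hand": 0.65},
  {"translation": [0, 0, 0.43], "twist": 0, "hand": 0.65},
  {"translation": [0, 0, 0.43], "twist": 0, "hand": 0.65},
  {"translation": [0, 0, 0.4], "twist": 0, "hand": 0.65},
  {"translation": [0, 0, 0], "twist": 0, "hand": 0},
  {"translation": [0, 0, 0], "twist": 0, "hand": 0},
  {"translation": [0, 0, 0], "twist": 0, "hand": 0},
])

```text
time: 15.8
tool_pos: [0.3997, 0.2759, 0.0268]
tool_rot: [0.0, 0.719, 0.695, 0.001]
contact_force: [0.8, 0.2, -0.1]
gripper_width: 0.361
grasp_force: 62.7
```

apply_moves([
  {"translation": [0, 0, 0], "twist": 0, "hand": 0},
  {"translation": [0, 0, 0], "twist": 0, "hand": 0},
  {"translation": [0, 0, 0], "twist": 0, "hand": 0},
  {"translation": [0, 0, -0.45], "twist": 0, "hand": 0},
  {"translation": [0, 0, -0.45], "twist": 0, "hand": 0},
  {"translation": [0, 0, -0.45], "twist": 0, "hand": 0},
  {"translation": [0, 0, -0.45], "twist": 0, "hand": 0},
  {"translation": [0, 0, -0.4], "twist": 0, "hand": 0},
])

```text
time: 16.6
tool_pos: [0.3983, 0.2761, 0.2484]
tool_rot: [0.0, 0.718, 0.696, 0.001]
contact_force: [0.5, 0.7, 0.3]
gripper_width: 0.361
grasp_force: 62.8
```

apply_moves([
  {"translation": [-0.25, 0.375, 0], "twist": 0, "hand": 0},
  {"translation": [-0.25, 0.375, 0], "twist": 0, "hand": 0},
  {"translation": [-0.25, 0.375, 0], "twist": 0, "hand": 0},
  {"translation": [-0.25, 0.375, 0], "twist": 0, "hand": 0},
  {"translation": [-0.25, 0.375, 0], "twist": 0, "hand": 0},
  {"translation": [-0.25, 0.375, 0], "twist": 0, "hand": 0},
  {"translation": [0, 0, 0], "twist": 0, "hand": 0},
  {"translation": [0, 0, 0], "twist": 0, "hand": 0},
])

```text
time: 17.4
tool_pos: [0.6186, 0.1183, 0.245]
tool_rot: [-0.001, 0.719, 0.695, -0.0]
contact_force: [-1.0, 0.9, -0.7]
gripper_width: 0.361
grasp_force: 62.9
```

apply_moves([
  {"translation": [0, 0, 0.45], "twist": 0, "hand": 0},
  {"translation": [0, 0, 0.45], "twist": 0, "hand": 0},
  {"translation": [0, 0, 0.45], "twist": 0, "hand": 0},
  {"translation": [0, 0, 0.1], "twist": 0, "hand": 0},
  {"translation": [0, 0, 0], "twist": 0, "hand": 0.55},
  {"translation": [0, 0, 0], "twist": 0, "hand": 0.55},
  {"translation": [0, 0, 0], "twist": 0, "hand": 0.55},
  {"translation": [0, 0, 0], "twist": 0, "hand": 0.55},
])

```text
time: 18.2
tool_pos: [0.6204, 0.1191, 0.1039]
tool_rot: [0.002, 0.718, 0.696, 0.002]
contact_force: [0.5, -0.4, 0.3]
gripper_width: 0.555
grasp_force: 0.0
```

apply_moves([
  {"translation": [0, 0, -0.45], "twist": 0, "hand": 0.55},
  {"translation": [0, 0, -0.45], "twist": 0, "hand": 0.55},
  {"translation": [0, 0, -0.45], "twist": 0, "hand": 0.65},
  {"translation": [0, 0, -0.45], "twist": 0, "hand": 0.65},
  {"translation": [0, 0, 0], "twist": 0, "hand": 0.65},
])

```text
time: 18.7
tool_pos: [0.6223, 0.1191, 0.2923]
tool_rot: [0.006, 0.718, 0.696, 0.007]
contact_force: [0.1, 0.4, 1.1]
gripper_width: 0.65
grasp_force: 0.0
```

```bash
python3 - <<'E'
from h import *
plan(.3868,.3488,.20,np.radians(102.4)) 
im=grab_frame('wrist');save(im,'w4.png',(160,100,560,400),2)
E
```

```text
yaw0 1.539 tilt 0.0179 twist total(units) -2.484 rows 3
shift units total [ 2.751 -1.823  0.884] rows 8 per row [ 0.344 -0.228  0.111]
```

View pics/w4.png

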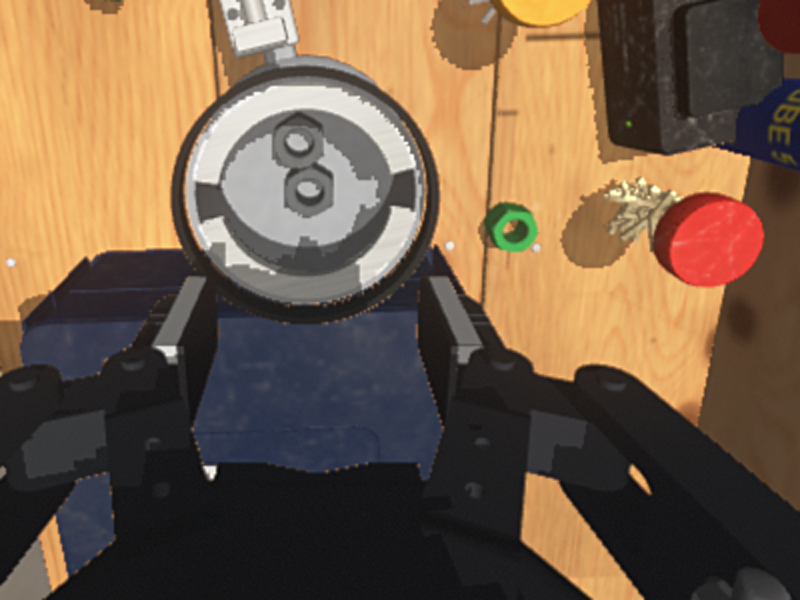

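Both nuts lie in the bowl, at crop (298,140) and (310,190). I'll go on to the third.

apply_moves([
  {"translation": [0, 0, 0], "twist": -1, "hand": 0.65},
  {"translation": [0, 0, 0], "twist": -1, "hand": 0.65},
  {"translation": [0, 0, 0], "twist": -0.48, "hand": 0.65},
  {"translation": [0.344, -0.228, 0], "twist": 0, "hand": 0.65},
  {"translation": [0.344, -0.228, 0], "twist": 0, "hand": 0.65},
  {"translation": [0.344, -0.228, 0], "twist": 0, "hand": 0.65},
  {"translation": [0.344, -0.228, 0], "twist": 0, "hand": 0.65},
  {"translation": [0.344, -0.228, 0], "twist": 0, "hand": 0.65},
])

```text
time: 19.55
tool_pos: [0.4687, 0.2631, 0.2797]
tool_rot: [-0.0, 0.627, 0.779, -0.0]
contact_force: [0.8, 0.5, -0.5]
gripper_width: 0.647
grasp_force: 0.0
```

apply_moves([
  {"translation": [0.344, -0.228, 0.2], "twist": 0, "hand": 0.65},
  {"translation": [0.344, -0.228, 0.3], "twist": 0, "hand": 0.65},
  {"translation": [0.344, -0.228, 0], "twist": 0, "hand": 0.65},
  {"translation": [0, 0, 0], "twist": 0, "hand": 0.65},
  {"translation": [0, 0, 0], "twist": 0, "hand": 0.65},
  {"translation": [0, 0, 0], "twist": 0, "hand": 0.65},
])

```text
time: 20.15
tool_pos: [0.3827, 0.3475, 0.2314]
tool_rot: [0.0, 0.627, 0.779, 0.0]
contact_force: [0.6, -0.0, 0.3]
gripper_width: 0.65
grasp_force: 0.0
```

```bash
python3 - <<'E'
from h import *
im=grab_frame('wrist');c=get_calibration('wrist')
a=fitnut(im,c,.3868,.3488,.026)
plan(a[0],a[1],.026,np.pi/2+a[2]%(np.pi/3))
save(im,'w5.png')
for q in ['cover','cover_bar']:
    for d in regions_of('wrist',q):
        m=d['pixels'].astype(np.uint8);y,x=np.nonzero(m)
        cs=max(cv2.findContours(m,cv2.RETR_EXTERNAL,cv2.CHAIN_APPROX_NONE)[0],key=len)
        print(q,round(d['score'],2),x.mean().round(1),y.mean().round(1),m.sum(),cv2.fitEllipse(cs))
E
```

```text
nut 0.3866 0.3490 yaw 12.5 IoU 0.908
yaw0 1.785 tilt 0.0008 twist total(units) -0.032 rows 1
shift units total [0.008 0.037 2.056] rows 5 per row [0.002 0.007 0.411]
cover 0.66 427.6 115.8 14297 ((427.5773620605469, 115.84745788574219), (126.68038940429688, 142.0689697265625), 33.097137451171875)
cover_bar 0.76 427.8 115.8 14125 ((427.7974548339844, 115.8939437866211), (125.9151611328125, 141.18992614746094), 32.90269470214844)
cover_bar 0.53 579.9 159.2 5010 ((579.736083984375, 159.2627410888672), (71.7281265258789, 89.02239227294922), 76.53911590576172)
```

apply_moves([
  {"translation": [0.008, 0.037, 0.41], "twist": 0, "hand": 0.65},
  {"translation": [0, 0, 0.41], "twist": 0, "hand": 0.65},
  {"translation": [0, 0, 0.41], "twist": 0, "hand": 0.65},
  {"translation": [0, 0, 0.41], "twist": 0, "hand": 0.65},
  {"translation": [0, 0, 0.41], "twist": 0, "hand": 0.65},
  {"translation": [0, 0, 0], "twist": 0, "hand": 0},
  {"translation": [0, 0, 0], "twist": 0, "hand": 0},
  {"translation": [0, 0, 0], "twist": 0, "hand": 0},
])

```text
time: 21.1
tool_pos: [0.3867, 0.35, 0.0281]
tool_rot: [0.0, 0.627, 0.779, 0.001]
contact_force: [0.3, -1.1, -0.7]
gripper_width: 0.355
grasp_force: 62.8
```

apply_moves([
  {"translation": [0, 0, 0], "twist": 0, "hand": 0},
  {"translation": [0, 0, 0], "twist": 0, "hand": 0},
  {"translation": [0, 0, 0], "twist": 0, "hand": 0},
  {"translation": [0, 0, -0.45], "twist": 0, "hand": 0},
  {"translation": [0, 0, -0.45], "twist": 0, "hand": 0},
  {"translation": [0, 0, -0.45], "twist": 0, "hand": 0},
  {"translation": [0, 0, -0.45], "twist": 0, "hand": 0},
  {"translation": [0, 0, -0.4], "twist": 0, "hand": 0},
])

```text
time: 21.9
tool_pos: [0.3853, 0.3496, 0.2491]
tool_rot: [0.0, 0.627, 0.779, 0.001]
contact_force: [-0.1, 0.9, -0.9]
gripper_width: 0.356
grasp_force: 62.9
```

apply_moves([
  {"translation": [-0.38, 0.23, 0], "twist": 0, "hand": 0},
  {"translation": [-0.38, 0.23, 0], "twist": 0, "hand": 0},
  {"translation": [-0.38, 0.23, 0], "twist": 0, "hand": 0},
  {"translation": [-0.38, 0.23, 0], "twist": 0, "hand": 0},
  {"translation": [-0.38, 0.23, 0], "twist": 0, "hand": 0},
  {"translation": [-0.38, 0.23, 0], "twist": 0, "hand": 0},
  {"translation": [-0.38, 0.23, 0], "twist": 0, "hand": 0},
  {"translation": [-0.38, 0.23, 0], "twist": 0, "hand": 0},
])

```text
time: 22.7
tool_pos: [0.6312, 0.0906, 0.2464]
tool_rot: [-0.0, 0.627, 0.779, 0.0]
contact_force: [0.3, 0.2, -1.3]
gripper_width: 0.366
grasp_force: 63.0
```

apply_moves([
  {"translation": [0, -0.12, 0], "twist": 0, "hand": 0},
  {"translation": [0, 0, 0], "twist": 0, "hand": 0},
  {"translation": [0, 0, 0.45], "twist": 0, "hand": 0},
  {"translation": [0, 0, 0.45], "twist": 0, "hand": 0},
  {"translation": [0, 0, 0.4], "twist": 0, "hand": 0},
  {"translation": [0, 0, 0.1], "twist": 0, "hand": 0},
  {"translation": [0, 0, 0], "twist": 0, "hand": 0.53},
  {"translation": [0, 0, 0], "twist": 0, "hand": 0.53},
])

```text
time: 23.5
tool_pos: [0.6202, 0.0901, 0.1092]
tool_rot: [0.002, 0.626, 0.779, 0.001]
contact_force: [0.8, 0.1, 1.2]
gripper_width: 0.533
grasp_force: 0.0
```

apply_moves([
  {"translation": [0, 0, 0], "twist": 0, "hand": 0.53},
  {"translation": [0, 0, -0.4], "twist": 0, "hand": 0.53},
  {"translation": [0, 0, -0.45], "twist": 0, "hand": 0.53},
  {"translation": [0, 0, -0.45], "twist": 0, "hand": 0.6},
  {"translation": [0, 0, -0.45], "twist": 0, "hand": 0.6},
  {"translation": [0, 0, -0.2], "twist": 0, "hand": 0.6},
  {"translation": [0, 0, 0], "twist": 0, "hand": 0.6},
  {"translation": [0, 0, 0], "twist": 0, "hand": 0.6},
])

```text
time: 24.3
tool_pos: [0.619, 0.0895, 0.3031]
tool_rot: [0.001, 0.627, 0.779, 0.001]
contact_force: [-0.2, 0.0, 0.3]
gripper_width: 0.6
grasp_force: 0.0
```

```bash
python3 - <<'E'
from h import *
np.set_printoptions(precision=4,suppress=True)
plan(.47,.36,.33) 
s=state();print(s['joint_pos'],s['tool_pos'])
im=grab_frame('wrist');save(im,'w6.png',(200,50,500,275),2.5)
np.save('w6.npy',im);import pickle;pickle.dump(get_calibration('wrist'),open('w6.pkl','wb'))
E
```

```text
yaw0 1.787 tilt 0.0033 twist total(units) -0.000 rows 0
shift units total [ 2.961 -0.875 -0.274] rows 7 per row [ 0.423 -0.125 -0.039]
[ 0.0247  0.0271  1.5568  0.      1.5544 -0.1913] [0.619  0.0895 0.3031]
```

View pics/w6.png

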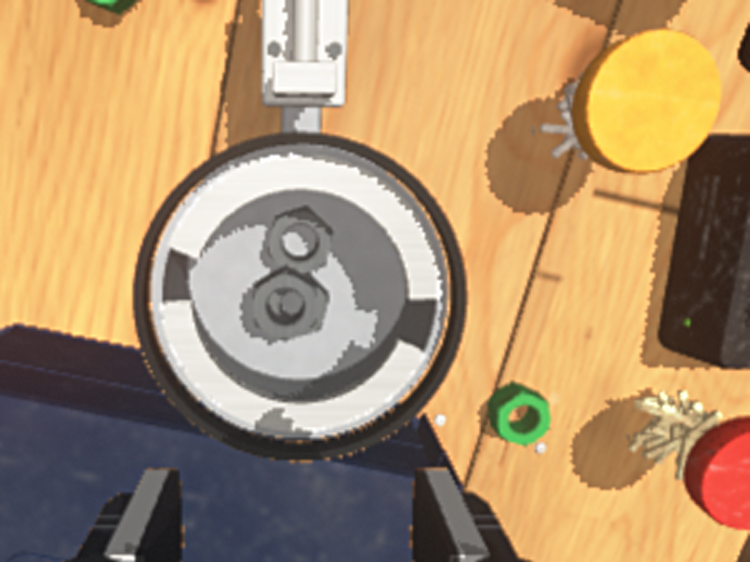

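```bash
cat > mouth.py <<'E'
from h import *
import pickle
from scipy.optimize import least_squares
np.set_printoptions(precision=4,suppress=True)
def fit(tag,c0,z,r,rin,rout,pol):
    im=np.load(tag+'.npy');c=pickle.load(open(tag+'.pkl','rb'))
    g=cv2.GaussianBlur(cv2.cvtColor(im,cv2.COLOR_RGB2GRAY).astype(np.float32),(0,0),.8)
    pts=[]
    for t in np.radians(np.arange(0,360,3)):
        rr=np.arange(rin,rout,.00025);P=np.c_[c0[0]+rr*np.cos(t),c0[1]+rr*np.sin(t),np.full(len(rr),z)]
        k=proj('wrist',P,c).astype(np.float32);v=cv2.remap(g,k[:,:1],k[:,1:],cv2.INTER_LINEAR)[:,0]
        d=np.gradient(v)*pol;i=d.argmax()
        if d[i]>2: pts.append(P[i,:2])
    pts=np.array(pts)
    f=lambda p:np.hypot(*(pts-p[:2]).T)-(p[2])
    o=least_squares(f,[*c0,r],loss='soft_l1',f_scale=.0006);e=f(o.x)
    print(tag,z,'n',len(pts),'centre',o.x,'med abs err',np.median(abs(e)))
for tag in ['w6','w1']:
    fit(tag,(.618,.103),.11,.05,.044,.056,1)
    fit(tag,(.618,.103),.126,.073,.068,.078,1)
    fit(tag,(.618,.103),.126,.067,.060,.071,-1)
c=pickle.load(open('w6.pkl','rb'))
f=lambda a,z:toz('wrist',[200+a[0]/2.5,50+a[1]/2.5],z,c)[0]
a,b=f((178,275),.11),f((418,323),.11);print((a+b)/2,np.degrees(np.arctan2(*(a-b)[[1,0]])))
E
python3 mouth.py
```

```text
w6 0.11 n 106 centre [0.6166 0.1028 0.0495] med abs err 0.00016788439073509714
w6 0.126 n 98 centre [0.6166 0.103  0.0724] med abs err 0.00020825781880413202
w6 0.126 n 120 centre [0.6148 0.1037 0.0629] med abs err 0.0008614849275516978
w1 0.11 n 105 centre [0.6176 0.1025 0.0499] med abs err 0.0002668660338722914
w1 0.126 n 83 centre [0.6177 0.1025 0.0731] med abs err 0.000287160363382985
w1 0.126 n 117 centre [0.6156 0.1032 0.0643] med abs err 0.0010002062068498602
[0.6168 0.1032 0.11  ] -179.0232908271325
```

The third nut lies on top of the first inside the bowl, at crop (287,303), well below the plug's depth. The mouth centre is fitted at (0.617,0.103) and its axis is about 101.4°. Next I look at the cover.

apply_moves([
  {"translation": [0.423, -0.125, -0.04], "twist": 0, "hand": 0.6},
  {"translation": [0.423, -0.125, -0.04], "twist": 0, "hand": 0.6},
  {"translation": [0.423, -0.125, -0.04], "twist": 0, "hand": 0.6},
  {"translation": [0.423, -0.125, -0.04], "twist": 0, "hand": 0.6},
  {"translation": [0.423, -0.125, -0.04], "twist": 0, "hand": 0.6},
  {"translation": [0.423, -0.125, -0.04], "twist": 0, "hand": 0.6},
  {"translation": [0.423, -0.125, -0.04], "twist": 0, "hand": 0.6},
  {"translation": [0, 0, 0], "twist": 0, "hand": 0.6},
])

```text
time: 25.15
tool_pos: [0.4666, 0.3634, 0.3275]
tool_rot: [-0.001, 0.624, 0.781, -0.001]
contact_force: [-0.2, -0.2, 0.2]
gripper_width: 0.601
grasp_force: 0.0
```

```bash
python3 - <<'E'
from h import *
import pickle
s=state();print(s['joint_vel'])
im=grab_frame('wrist');c=get_calibration('wrist')
np.save('w7.npy',im);pickle.dump(c,open('w7.pkl','wb'))
u,v=proj('wrist',[.49,.437,.05],c)[0];print(u,v)
save(im,'w7.png',(int(u)-120,max(int(v)-90,0),int(u)+120,max(int(v)-90,0)+180),3.3);print(int(u)-120,max(int(v)-90,0))
for d in regions_of('wrist','cover'):
    m=d['pixels'].astype(np.uint8);y,x=np.nonzero(m)
    cs=max(cv2.findContours(m,cv2.RETR_EXTERNAL,cv2.CHAIN_APPROX_NONE)[0],key=len);e=cv2.fitEllipse(cs)
    print(round(d['score'],2),m.sum(),e,toz('wrist',e[0],.026,c))
E
```

```text
[-0.06956015  0.000269    0.00988818 -0.05490885 -0.00502389 -0.04383144]
346.694697611544 118.03771756604273
226 28
0.77 8518 ((345.4615173339844, 114.38855743408203), (100.7779541015625, 105.77176666259766), 16.88226890563965) [[0.48927353 0.44167247 0.026     ]]
```

View pics/w7.png

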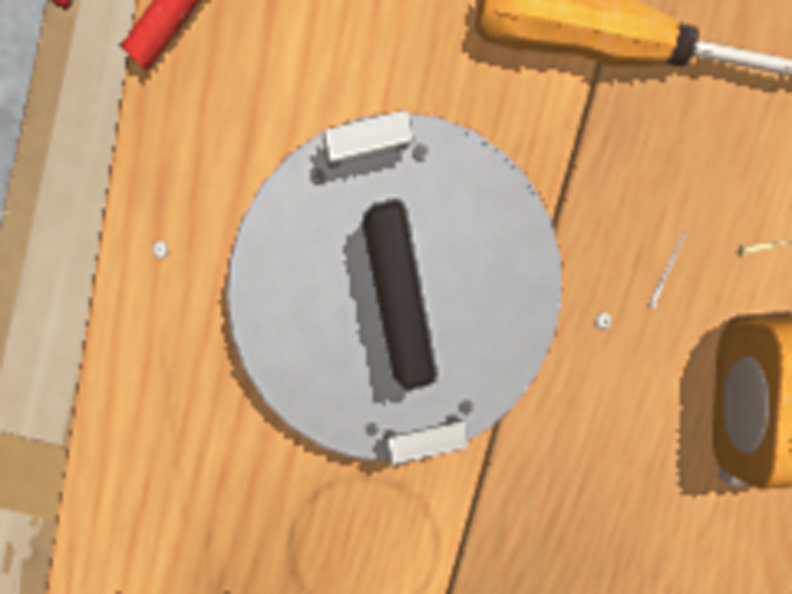

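```bash
python3 - <<'E'
from h import *
import pickle
np.set_printoptions(precision=4,suppress=True)
im=np.load('w7.npy');c=pickle.load(open('w7.pkl','rb'))
w=im[28:208,226:466].astype(int);m=((w.max(2)<75)).astype(np.uint8)
n,l,st,ce=cv2.connectedComponentsWithStats(m);d=np.hypot(*(ce-[400/3.3,290/3.3]).T);i=1+np.argmin(d[1:]);m=(l==i).astype(np.uint8)
print(st[i])
cs=max(cv2.findContours(m,cv2.RETR_EXTERNAL,cv2.CHAIN_APPROX_NONE)[0],key=len)[:,0]+[226,28]
W=toz('wrist',cs,.068,c)[:,:2];r=cv2.minAreaRect((W*1e3).astype(np.float32));print('bar top mm',r)
b=toz('wrist',[[226+385/3.3,28+201/3.3],[226+420/3.3,28+386/3.3]],.068,c);print(b,b.mean(0),np.degrees(np.arctan2(*(b[0]-b[1])[[1,0]])))
import sys;sys.argv=['x']
g=cv2.GaussianBlur(cv2.cvtColor(im,cv2.COLOR_RGB2GRAY).astype(np.float32),(0,0),.8)
m=(np.ptp(im.astype(int),axis=2)<25).astype(np.uint8);m[:28]=0;m[208:]=0;m[:,:280]=0;m[:,410:]=0
cs=max(cv2.findContours(cv2.morphologyEx(m,cv2.MORPH_OPEN,np.ones((3,3))),cv2.RETR_EXTERNAL,cv2.CHAIN_APPROX_NONE)[0],key=cv2.contourArea)[:,0]
W=toz('wrist',cs,.027,c)[:,:2]
from scipy.optimize import least_squares
o=least_squares(lambda p:np.hypot(*(W-p[:2]).T)-p[2],[.49,.44,.074],loss='soft_l1',f_scale=.0006).x;print('disc',o)
# staples
for z in (.052,): 
    a=toz('wrist',[[226+368/3.3,28+133/3.3],[226+427/3.3,28+436/3.3]],z,c);print(a.mean(0),np.degrees(np.arctan2(*(a[0]-a[1])[[1,0]])))
E
```

```text
[110  61  22  57 717]
bar top mm ((487.8656005859375, 437.0914611816406), (17.104154586791992, 71.53900146484375), 25.70105743408203)
[[0.4744 0.4705 0.068 ]
 [0.5057 0.4049 0.068 ]] [0.49   0.4377 0.068 ] 115.5144680889513
disc [0.4895 0.4374 0.0727]
[0.4895 0.4392 0.052 ] 115.77165701035399
```

The crop shows the cover's black bar from (385,203) to (418,385), with white staples beyond both ends. That puts the bar centre at (0.4895,0.4376), yaw 115.7°.

```bash
python3 - <<'E'
from h import *
plan(.4895,.4376,.055,np.radians(115.7))
E
```

```text
yaw0 1.789 tilt 0.0032 twist total(units) -2.305 rows 3
shift units total [0.608 0.531 2.72 ] rows 7 per row [0.087 0.076 0.389]
```

apply_moves([
  {"translation": [0, 0, 0], "twist": -1, "hand": 0.6},
  {"translation": [0, 0, 0], "twist": -1, "hand": 0.6},
  {"translation": [0, 0, 0], "twist": -0.3, "hand": 0.6},
  {"translation": [0.3, 0.265, 0.2], "twist": 0, "hand": 0.6},
  {"translation": [0.308, 0.265, 0.4], "twist": 0, "hand": 0.6},
  {"translation": [0, 0, 0.42], "twist": 0, "hand": 0.6},
  {"translation": [0, 0, 0.42], "twist": 0, "hand": 0.6},
  {"translation": [0, 0, 0.42], "twist": 0, "hand": 0.6},
])

```text
time: 26.05
tool_pos: [0.4902, 0.4318, 0.1455]
tool_rot: [-0.0, 0.534, 0.845, -0.001]
contact_force: [0.1, -0.6, 0.1]
gripper_width: 0.601
grasp_force: 0.0
```

apply_moves([
  {"translation": [0, 0, 0.42], "twist": 0, "hand": 0.6},
  {"translation": [0, 0, 0.42], "twist": 0, "hand": 0.6},
  {"translation": [0, 0, 0], "twist": 0, "hand": 0.6},
  {"translation": [0, 0, 0], "twist": 0, "hand": 0.6},
])

```text
time: 26.45
tool_pos: [0.4899, 0.4318, 0.0634]
tool_rot: [-0.0, 0.534, 0.846, -0.001]
contact_force: [-0.2, 0.1, 0.5]
gripper_width: 0.6
grasp_force: 0.0
```

```bash
python3 - <<'E'
from h import *
plan(.4895,.4376,.055,np.radians(115.7))
E
```

```text
yaw0 2.015 tilt 0.0024 twist total(units) -0.042 rows 1
shift units total [0.054 0.022 0.084] rows 1 per row [0.054 0.022 0.084]
```

apply_moves([
  {"translation": [0.054, 0.022, 0.07], "twist": -0.04, "hand": 0.6},
  {"translation": [0, 0, 0], "twist": 0, "hand": 0.6},
  {"translation": [0, 0, 0], "twist": 0, "hand": 0},
  {"translation": [0, 0, 0], "twist": 0, "hand": 0},
  {"translation": [0, 0, 0], "twist": 0, "hand": 0},
  {"translation": [0, 0, 0], "twist": 0, "hand": 0},
  {"translation": [0, 0, 0], "twist": 0, "hand": 0},
  {"translation": [0, 0, 0], "twist": 0, "hand": 0},
])

```text
time: 27.25
tool_pos: [0.4902, 0.4392, 0.0584]
tool_rot: [0.0, 0.532, 0.847, 0.001]
contact_force: [-0.4, -0.0, 5.5]
gripper_width: 0.181
grasp_force: 60.1
```

apply_moves([
  {"translation": [0, 0, -0.2], "twist": 0, "hand": 0},
  {"translation": [0, 0, -0.4], "twist": 0, "hand": 0},
  {"translation": [0, 0, -0.4], "twist": 0, "hand": 0},
  {"translation": [0, 0, -0.4], "twist": 0, "hand": 0},
  {"translation": [0, 0, -0.4], "twist": 0, "hand": 0},
  {"translation": [0, 0, -0.4], "twist": 0, "hand": 0},
  {"translation": [0, 0, 0], "twist": 0, "hand": 0},
  {"translation": [0, 0, 0], "twist": 0, "hand": 0},
])

```text
time: 28.05
tool_pos: [0.4896, 0.4386, 0.2768]
tool_rot: [0.0, 0.532, 0.847, 0.0]
contact_force: [0.3, -0.2, -3.7]
gripper_width: 0.178
grasp_force: 59.3
```

```bash
python3 - <<'E'
from h import *
s=state();print(s['contact_force'],s['ft_torque'])
plan(.6171,.1027,.28,np.radians(181.4))
im=grab_frame('wrist');save(im,'w8.png',s=1.25)
E
```

```text
[ 0.28843831 -0.19678328 -3.72501347] [-0.01045496 -0.02224602 -0.00084101]
yaw0 2.021 tilt 0.0002 twist total(units) -11.453 rows 12
shift units total [-1.193 -3.389 -0.032] rows 8 per row [-0.149 -0.424 -0.004]
```

View pics/w8.png

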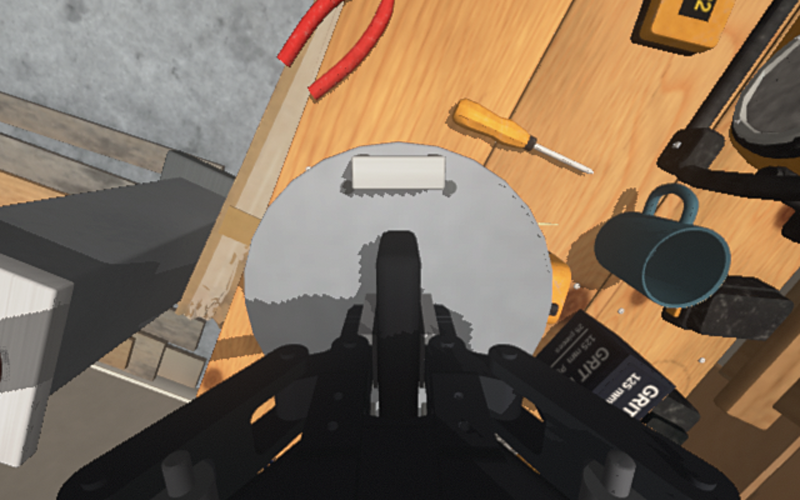

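The cover hangs level and square in the gripper; its bar is at (398,320) and the visible staple at (398,172). I'll turn it to the slot direction and carry it over the mouth.

apply_moves([
  {"translation": [0, 0, 0], "twist": -1, "hand": 0},
  {"translation": [0, 0, 0], "twist": -1, "hand": 0},
  {"translation": [0, 0, 0], "twist": -1, "hand": 0},
  {"translation": [0, 0, 0], "twist": -1, "hand": 0},
  {"translation": [0, 0, 0], "twist": -1, "hand": 0},
  {"translation": [0, 0, 0], "twist": -1, "hand": 0},
  {"translation": [0, 0, 0], "twist": -1, "hand": 0},
  {"translation": [0, 0, 0], "twist": -1, "hand": 0},
])

```text
time: 28.9
tool_pos: [0.4883, 0.4377, 0.2724]
tool_rot: [-0.003, 0.158, 0.987, -0.003]
contact_force: [-0.1, 0.2, -3.1]
gripper_width: 0.18
grasp_force: 59.1
```

apply_moves([
  {"translation": [0, 0, 0], "twist": -1, "hand": 0},
  {"translation": [0, 0, 0], "twist": -1, "hand": 0},
  {"translation": [0, 0, 0], "twist": -1, "hand": 0},
  {"translation": [0, 0, 0], "twist": -0.45, "hand": 0},
  {"translation": [0, 0, 0], "twist": 0, "hand": 0},
  {"translation": [0, 0, 0], "twist": 0, "hand": 0},
])

```text
time: 29.5
tool_pos: [0.4888, 0.438, 0.274]
tool_rot: [-0.002, -0.012, 1.0, -0.001]
contact_force: [-0.1, 0.2, -2.4]
gripper_width: 0.174
grasp_force: 59.1
```

```bash
python3 - <<'E'
from h import *
plan(.6171,.1027,.28,np.radians(181.4))
im=grab_frame('wrist');c=get_calibration('wrist');s=state();p=np.array(s['tool_pos']);w,a,b,q=s['tool_rot'];M=R.from_quat([a,b,q,w]).as_matrix()
# disc outline in the tool frame
z=p[2]-.0304
m=(np.ptp(im.astype(int),axis=2)<22)&(im.max(2)>110);m=m.astype(np.uint8);m[:90]=0;m[240:]=0;m[:,:190]=0;m[:,450:]=0
cs=max(cv2.findContours(cv2.morphologyEx(m,cv2.MORPH_OPEN,np.ones((3,3))),cv2.RETR_EXTERNAL,cv2.CHAIN_APPROX_NONE)[0],key=cv2.contourArea)[:,0]
cs=cs[(cs[:,1]<232)]
W=((toz('wrist',cs,z,c)-p)@M)[:,:2]
from scipy.optimize import least_squares
f=lambda k:np.hypot(*(W-k).T)-.074
o=least_squares(f,[0,0],loss='soft_l1',f_scale=.0005);print('disc centre in tool xy',o.x,np.median(abs(f(o.x))),len(W),(abs(f(o.x))<.001).mean())
E
```

```text
yaw0 -3.118 tilt 0.0047 twist total(units) -0.013 rows 1
shift units total [-1.201 -3.384 -0.055] rows 8 per row [-0.15  -0.423 -0.007]
disc centre in tool xy [-0.00446497  0.00209843] 0.0034587691274871185 580 0.24655172413793103
```

```bash
cat > disc.py <<'E'
from h import *
from scipy.optimize import least_squares
im=grab_frame('wrist');c=get_calibration('wrist');s=state();p=np.array(s['tool_pos']);w,a,b,q=s['tool_rot'];M=R.from_quat([a,b,q,w]).as_matrix()
save(im,'disc.png',s=1)
for dz in (.0304,.0324):
  pts=[]
  ch=cv2.GaussianBlur(im.astype(np.float32),(0,0),.8)
  for t in np.radians(np.arange(-65,66,2)):
    rr=np.arange(.068,.080,.0002);P=p+np.c_[rr*np.cos(t),rr*np.sin(t),np.full(len(rr),dz)]@M.T
    k=proj('wrist',P,c).astype(np.float32);v=cv2.remap(ch,k[:,:1],k[:,1:],cv2.INTER_LINEAR)[:,0]
    d=np.linalg.norm(np.gradient(v,axis=0),axis=1);i=d.argmax()
    if d[i]>2: pts.append([rr[i]*np.cos(t),rr[i]*np.sin(t)])
  W=np.array(pts);f=lambda k:np.hypot(*(W-k[:2]).T)-.074
  o=least_squares(f,[0,0],loss='soft_l1',f_scale=.0004);e=abs(f(o.x));print(dz,'disc centre in tool xy',o.x.round(4),np.median(e).round(5),len(W),(e<.0008).mean())
E
python3 disc.py
```

```text
0.0304 disc centre in tool xy [-0.0002  0.0011] 0.00038 66 0.7272727272727273
0.0324 disc centre in tool xy [0.0001 0.001 ] 0.00029 66 0.7424242424242424
```

apply_moves([
  {"translation": [-0.15, -0.423, 0], "twist": 0, "hand": 0},
  {"translation": [-0.15, -0.423, 0], "twist": 0, "hand": 0},
  {"translation": [-0.15, -0.423, 0], "twist": 0, "hand": 0},
  {"translation": [-0.15, -0.423, 0], "twist": 0, "hand": 0},
  {"translation": [-0.15, -0.423, 0], "twist": 0, "hand": 0},
  {"translation": [-0.15, -0.423, 0], "twist": 0, "hand": 0},
  {"translation": [-0.15, -0.423, 0], "twist": 0, "hand": 0},
  {"translation": [-0.15, -0.423, 0], "twist": 0, "hand": 0},
])

```text
time: 30.4
tool_pos: [0.618, 0.1015, 0.277]
tool_rot: [-0.0, -0.012, 1.0, 0.0]
contact_force: [1.0, 0.7, -3.3]
gripper_width: 0.176
grasp_force: 59.6
```

apply_moves([
  {"translation": [0, 0, 0.25], "twist": 0, "hand": 0},
  {"translation": [0, 0, 0.25], "twist": 0, "hand": 0},
  {"translation": [0, 0, 0], "twist": 0, "hand": 0},
  {"translation": [0, 0, 0], "twist": 0, "hand": 0},
  {"translation": [0, 0, 0], "twist": 0, "hand": 0},
])

```text
time: 30.9
tool_pos: [0.6185, 0.1037, 0.229]
tool_rot: [0.001, -0.012, 1.0, 0.0]
contact_force: [0.1, -0.3, -2.9]
gripper_width: 0.176
grasp_force: 59.9
```

```bash
python3 disc.py; python3 -c "
from h import *
plan(.6171,.1027,.19,np.radians(181.4))"
```

```text
0.0304 disc centre in tool xy [-0.0002  0.0011] 0.0003 66 0.6818181818181818
0.0324 disc centre in tool xy [0.    0.001] 0.00037 66 0.6666666666666666
yaw0 -3.117 tilt 0.0033 twist total(units) 0.003 rows 1
shift units total [ 0.017 -0.01   0.393] rows 1 per row [ 0.017 -0.01   0.393]
```

apply_moves([
  {"translation": [0.015, -0.01, 0.2], "twist": 0, "hand": 0},
  {"translation": [0, 0, 0.25], "twist": 0, "hand": 0},
  {"translation": [0, 0, 0], "twist": 0, "hand": 0},
  {"translation": [0, 0, 0], "twist": 0, "hand": 0},
  {"translation": [0, 0, 0], "twist": 0, "hand": 0},
  {"translation": [0, 0, 0], "twist": 0, "hand": 0},
])

```text
time: 31.55
tool_pos: [0.6174, 0.1024, 0.1844]
tool_rot: [0.002, -0.012, 1.0, 0.0]
contact_force: [-0.7, -0.7, -3.7]
gripper_width: 0.179
grasp_force: 59.8
```

```bash
python3 -c "
from h import *
plan(.6171,.1027,.165,np.radians(181.4))
im=grab_frame('wrist');save(im,'w9.png',(80,60,560,360),1.6)"
```

```text
yaw0 -3.117 tilt 0.0035 twist total(units) -0.001 rows 1
shift units total [0.004 0.003 0.194] rows 1 per row [0.004 0.003 0.194]
```

View pics/w9.png

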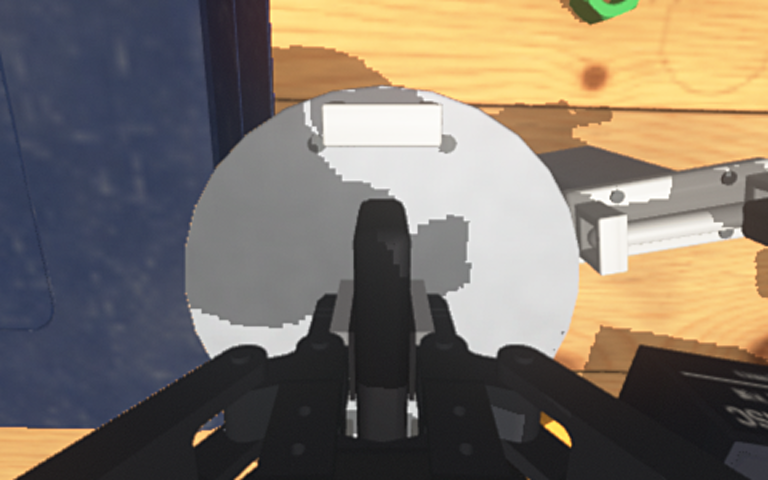

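The cover hovers over the mouth with the bolt's tip clear, at (600,235). Now I lower it gently.

apply_moves([
  {"translation": [0, 0, 0.1], "twist": 0, "hand": 0},
  {"translation": [0, 0, 0.06], "twist": 0, "hand": 0},
  {"translation": [0, 0, 0.04], "twist": 0, "hand": 0},
  {"translation": [0, 0, 0.04], "twist": 0, "hand": 0},
  {"translation": [0, 0, 0], "twist": 0, "hand": 0},
  {"translation": [0, 0, 0], "twist": 0, "hand": 0},
])

```text
time: 32.2
tool_pos: [0.6163, 0.1021, 0.1585]
tool_rot: [-0.0, -0.012, 1.0, -0.0]
contact_force: [-0.4, -0.3, 1.1]
gripper_width: 0.178
grasp_force: 60.4
```

apply_moves([
  {"translation": [0, 0, 0.05], "twist": 0, "hand": 0},
  {"translation": [0, 0, 0.04], "twist": 0, "hand": 0},
  {"translation": [0, 0, 0.03], "twist": 0, "hand": 0},
  {"translation": [0, 0, 0], "twist": 0, "hand": 0},
  {"translation": [0, 0, 0], "twist": 0, "hand": 0},
])

```text
time: 32.7
tool_pos: [0.6175, 0.1025, 0.1516]
tool_rot: [0.001, -0.012, 1.0, -0.0]
contact_force: [-9.9, 0.5, 19.9]
gripper_width: 0.183
grasp_force: 63.4
```

apply_moves([
  {"translation": [0.015, 0, 0], "twist": 0, "hand": 0},
  {"translation": [0, 0, 0], "twist": 0, "hand": 0},
  {"translation": [0, 0, 0], "twist": 0, "hand": 0},
])

```text
time: 33.0
tool_pos: [0.6173, 0.1025, 0.1518]
tool_rot: [0.003, -0.012, 1.0, -0.0]
contact_force: [-4.6, -0.3, 17.6]
gripper_width: 0.181
grasp_force: 62.9
```

```bash
python3 -c "
from h import *
s=state();print(s['contact_force'],s['ft_torque'],s['tool_pos'],s['tool_rot'])"
```

```text
[-4.59506567 -0.31571148 17.57125336] [-0.41955253  0.90997475 -0.26408822] [0.61729674 0.1025237  0.15176601] [ 3.43338225e-03 -1.20328767e-02  9.99921708e-01 -1.14473770e-05]
```

apply_moves([
  {"translation": [0.012, 0, 0], "twist": 0.2, "hand": 0},
  {"translation": [0, 0, 0], "twist": 0, "hand": 0},
  {"translation": [0, 0, 0], "twist": 0, "hand": 0},
])

```text
time: 33.3
tool_pos: [0.6172, 0.1024, 0.1518]
tool_rot: [0.005, -0.003, 1.0, -0.0]
contact_force: [-0.2, 0.1, 14.8]
gripper_width: 0.18
grasp_force: 62.6
```

```bash
python3 -c "
from h import *
s=state();print(s['contact_force'],s['ft_torque'],s['tool_pos'],s['tool_rot'])
im=grab_frame('scene');save(im,'s1.png',(280,80,440,200),5)"
```

```text
[-0.15493808  0.11323475 14.82659318] [-0.37591521  0.23136642  0.31754773] [0.61720791 0.10240442 0.15181417] [ 5.07149801e-03 -2.80785951e-03  9.99983192e-01 -1.04153622e-04]
```

View pics/s1.png

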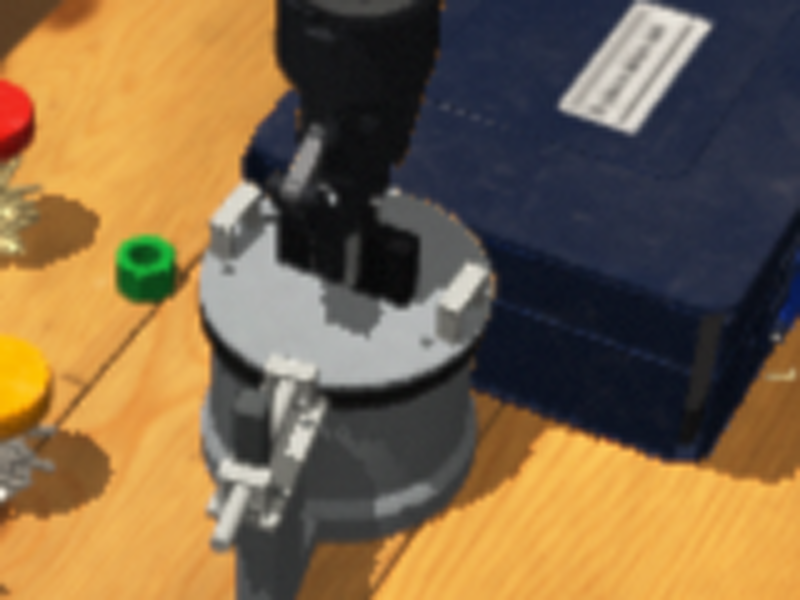

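The cover looks flat on the seal and the lateral force is gone. I'll press further and watch the height.

apply_moves([
  {"translation": [0, 0, 0.03], "twist": -0.1, "hand": 0},
  {"translation": [0, 0, 0.02], "twist": 0, "hand": 0},
  {"translation": [0, 0, 0], "twist": 0, "hand": 0},
  {"translation": [0, 0, 0], "twist": 0, "hand": 0},
])

```text
time: 33.75
tool_pos: [0.6175, 0.1028, 0.1507]
tool_rot: [0.005, -0.007, 1.0, -0.0]
contact_force: [-8.3, 2.0, 30.6]
gripper_width: 0.18
grasp_force: 65.4
```

```bash
python3 -c "
from h import *
s=state();print(s['contact_force'],s['ft_torque'],s['tool_pos'],s['tool_rot'])"
```

```text
[-8.31851042  2.02239263 30.56880809] [-0.94368639  1.59167948 -0.2282023 ] [0.61754891 0.10280675 0.15071223] [ 5.20413341e-03 -7.41814990e-03  9.99958921e-01 -2.08778571e-04]
```

```bash
python3 - <<'E'
from h import *
import pickle
np.set_printoptions(precision=4,suppress=True)
b=toz('scene',[280+690/5,80+455/5],0)[0];print('case bottom front corner',b)
for z in (.08,.09,.1,.11,.12): print(z,proj('scene',[[b[0],b[1],z]]))
# edge of case top in w6/w1 at several heights
c6=pickle.load(open('w6.pkl','rb'))
f=lambda a,z:toz('wrist',[200+a[0]/2.5,50+a[1]/2.5],z,c6)[0]
for z in (.0,.08,.11): print(z,f((5,328),z),f((140,350),z),f((5,372),z),f((160,408),z))
E
```

```text
case bottom front corner [0.4478 0.0164 0.    ]
0.08 [[422.3884 149.3417]]
0.09 [[422.9677 146.4823]]
0.1 [[423.5544 143.5869]]
0.11 [[424.1485 140.6549]]
0.12 [[424.7501 137.6855]]
0.0 [0.4462 0.0248 0.    ] [0.5308 0.0288 0.    ] [ 0.449  -0.0041  0.    ] [ 0.5493 -0.0069  0.    ]
0.08 [0.4758 0.0509 0.08  ] [0.5444 0.0542 0.08  ] [0.4781 0.0276 0.08  ] [0.5594 0.0253 0.08  ]
0.11 [0.4869 0.0608 0.11  ] [0.5494 0.0638 0.11  ] [0.4889 0.0394 0.11  ] [0.5631 0.0373 0.11  ]
```

```bash
cat > tilt.py <<'E'
from h import *
from scipy.optimize import least_squares
np.set_printoptions(precision=4,suppress=True)
c=get_calibration('wrist');s=state();p=np.array(s['tool_pos']);w,a,b,q=s['tool_rot'];M=R.from_quat([a,b,q,w]).as_matrix()
T=np.array(c['pose']);K=np.array(c['camera_matrix']);Rt=M.T@T[:3,:3];ot=M.T@(T[:3,3]-p)
ct=dict(camera_matrix=K,pose=np.block([[Rt,ot[:,None]],[np.zeros((1,3)),1]]))
def run(im,name):
    g=cv2.GaussianBlur(im.astype(np.float32),(0,0),.8);k0=np.array([0,0,.0304,0,0])
    ang=np.radians(np.r_[-75:76:2])
    def circ(k,r):
        C=R.from_euler('xy',k[3:]).as_matrix();return k[:3]+np.c_[r*np.cos(ang),r*np.sin(ang),0*ang]@C.T
    for it in range(4):
        rr=np.arange(.068,.080,.0002) if it==0 else np.arange(.0715,.0765,.0001)
        pix=np.stack([proj('x',circ(k0,r),ct) for r in rr],1).astype(np.float32)
        v=cv2.remap(g,pix[...,0],pix[...,1],cv2.INTER_LINEAR)
        d=np.linalg.norm(np.gradient(v,axis=1),axis=2);i=d.argmax(1);ok=(d.max(1)>1.5)&(i>1)&(i<len(rr)-2)
        e=pix[np.arange(len(ang)),i]
        def f(k):
            n=pix[:,-1]-pix[:,0];n/=np.linalg.norm(n,axis=1)[:,None]
            return np.r_[(((proj('x',circ(k,.074),ct)-e)*n).sum(1))[ok],k[3:]*30*0]
        o=least_squares(f,k0,loss='soft_l1',f_scale=.4);k0=o.x
    J=o.jac;cov=np.linalg.inv(J.T@J)*.09
    print(name,'cx cy dz roll pitch',k0,'+-',np.sqrt(np.diag(cov)),'n',ok.sum(),'med px',np.median(abs(f(k0))))
run(cv2.imread('pics/disc.png')[:,:,::-1],'air')
run(grab_frame('wrist'),'now')
E
python3 tilt.py
```

```text
air cx cy dz roll pitch [0.0028 0.0016 0.041  0.0011 0.4073] +- [0.0005 0.0001 0.0009 0.0064 0.0186] n 68 med px 1.0752886488268918
now cx cy dz roll pitch [ 0.0005  0.0002  0.0316 -0.      0.0288] +- [0.     0.0001 0.0005 0.0061 0.0161] n 73 med px 0.3198033134233747
```

The height and tilt fit puts the disc's lowest side on or near the flange, within the turning range. I'll try a small clockwise turn.

apply_moves([
  {"translation": [0, 0, 0], "twist": 0.5, "hand": 0},
  {"translation": [0, 0, 0], "twist": 0.5, "hand": 0},
  {"translation": [0, 0, 0], "twist": 0.5, "hand": 0},
  {"translation": [0, 0, 0], "twist": 0, "hand": 0},
])

```text
time: 34.2
tool_pos: [0.6212, 0.1026, 0.1509]
tool_rot: [0.011, 0.066, 0.998, 0.0]
contact_force: [6.8, 1.5, 21.9]
gripper_width: 0.18
grasp_force: 69.1
```

```bash
python3 -c "
from h import *
s=state();print(s['contact_force'],s['ft_torque'],s['tool_pos'],s['tool_rot'])
plan(.6171,.1027,.15,np.radians(101.4))"; python3 tilt.py | tail -1
```

```text
[ 6.7839479   1.46638755 21.93239208] [-0.75097456 -0.63026234  0.89701936] [0.62115877 0.10259036 0.15091529] [1.06837411e-02 6.61935122e-02 9.97749559e-01 3.05594576e-04]
yaw0 3.009 tilt 0.0214 twist total(units) 12.393 rows 13
shift units total [ 0.009 -0.04   0.008] rows 1 per row [ 0.009 -0.04   0.008]
now cx cy dz roll pitch [0.0009 0.0003 0.0322 0.0015 0.0441] +- [0.     0.0001 0.0005 0.0051 0.0139] n 76 med px 0.21026164456842877
```

The cover pivots sideways, so one lug is still caught in its slot, probably from tilt in the grip. I'll turn back, ease off, let the cover level itself on the seal, and grip again.

apply_moves([
  {"translation": [0, 0, 0], "twist": -0.5, "hand": 0},
  {"translation": [0, 0, 0], "twist": -0.5, "hand": 0},
  {"translation": [0, 0, 0], "twist": -0.5, "hand": 0},
  {"translation": [0, 0, -0.08], "twist": 0, "hand": 0},
  {"translation": [0, 0, -0.08], "twist": 0, "hand": 0},
  {"translation": [0, 0, -0.02], "twist": 0, "hand": 0},
  {"translation": [0, 0, 0], "twist": 0, "hand": 0},
  {"translation": [0, 0, 0], "twist": 0, "hand": 0},
])

```text
time: 35.05
tool_pos: [0.6162, 0.1022, 0.1606]
tool_rot: [0.004, -0.007, 1.0, 0.0]
contact_force: [6.7, -0.2, 2.1]
gripper_width: 0.18
grasp_force: 60.9
```

```bash
python3 -c "
from h import *
s=state();print(s['contact_force'],s['ft_torque'],s['tool_pos'],s['tool_rot'])
plan(.6171,.1027,.1635,np.radians(181))"; python3 tilt.py | tail -1
```

```text
[ 6.721005   -0.20775105  2.08485421] [ 0.0119024  -1.1291361  -0.07550106] [0.61617115 0.10222139 0.16060069] [ 3.86459302e-03 -6.88021410e-03  9.99968832e-01  2.51604053e-04]
yaw0 -3.128 tilt 0.0077 twist total(units) -0.037 rows 1
shift units total [-0.01   0.005 -0.029] rows 1 per row [-0.01   0.005 -0.029]
now cx cy dz roll pitch [ 0.0043  0.0007  0.0449 -0.0002  0.4683] +- [0.0005 0.0001 0.001  0.0068 0.0166] n 67 med px 1.0296455662498736
```

apply_moves([
  {"translation": [-0.015, 0, 0], "twist": 0, "hand": 0.0},
  {"translation": [0, 0, 0], "twist": 0, "hand": 0.35},
  {"translation": [0, 0, 0], "twist": 0, "hand": 0.5},
  {"translation": [0, 0, 0], "twist": 0, "hand": 0.5},
  {"translation": [0, 0, -0.15], "twist": 0, "hand": 0.5},
  {"translation": [0, 0, -0.35], "twist": 0, "hand": 0.5},
  {"translation": [0, 0, -0.35], "twist": 0, "hand": 0.5},
  {"translation": [0, 0, 0], "twist": 0, "hand": 0.5},
])

```text
time: 35.9
tool_pos: [0.6181, 0.1024, 0.2525]
tool_rot: [0.006, -0.007, 1.0, 0.0]
contact_force: [0.9, -0.4, 0.9]
gripper_width: 0.499
grasp_force: 0.0
```

```bash
python3 - <<'E'
from h import *
import pickle
s=state();print(s['contact_force'],s['tool_pos'],s['tool_rot'])
im=grab_frame('wrist');c=get_calibration('wrist');np.save('w10.npy',im);pickle.dump(c,open('w10.pkl','wb'))
save(im,'w10.png',(80,0,560,360),1.6)
E
```

```text
[ 0.91352228 -0.44862604  0.94843848] [0.61809698 0.10244626 0.25254863] [ 6.09832840e-03 -7.17190336e-03  9.99955646e-01  2.81611985e-04]
```

View pics/w10.png

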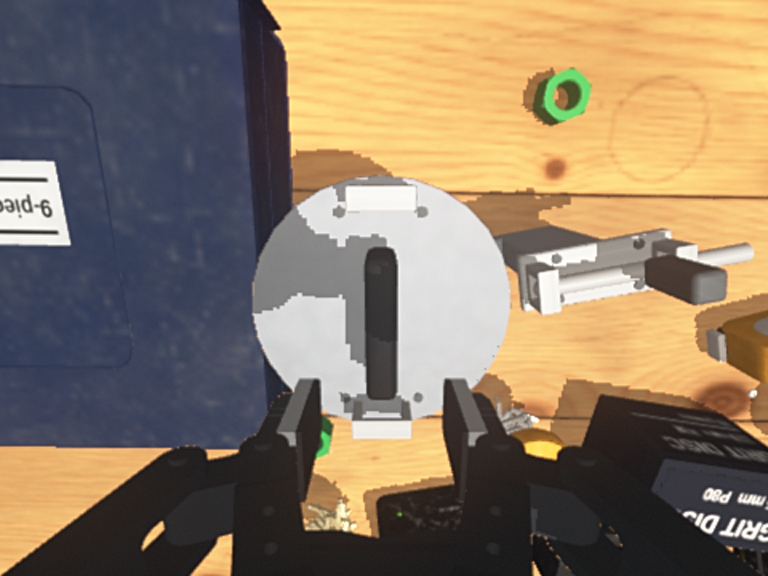

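apply_moves([
  {"translation": [0, 0, 0], "twist": 0, "hand": 0.5},
  {"translation": [0, 0, 0], "twist": 0, "hand": 0.5},
  {"translation": [0, 0, 0], "twist": 0, "hand": 0.5},
  {"translation": [0, 0, 0], "twist": 0, "hand": 0.5},
])

```text
time: 36.35
tool_pos: [0.6146, 0.1022, 0.2428]
tool_rot: [-0.001, -0.007, 1.0, -0.0]
contact_force: [0.6, -0.5, 0.1]
gripper_width: 0.499
grasp_force: 0.0
```

```bash
python3 - <<'E'
from h import *
import pickle
from scipy.optimize import least_squares
np.set_printoptions(precision=4,suppress=True)
s=state();print(s['contact_force'],s['tool_pos'],s['tool_rot'])
im=grab_frame('wrist');c=get_calibration('wrist')
f=lambda a,z:toz('wrist',[80+a[0]/1.6,a[1]/1.6],z,pickle.load(open('w10.pkl','rb')))[0]
a,b=f((381,248),.171),f((381,398),.171);print('bar',a,b,(a+b)/2,np.hypot(*(a-b)[:2]),np.degrees(np.arctan2(*(a-b)[[1,0]])))
g=cv2.GaussianBlur(im.astype(np.float32),(0,0),.8);ang=np.radians(np.r_[-180:180:2])
k0=np.array([.617,.1027,.131,0,0])
def circ(k,r):
    C=R.from_euler('xy',k[3:]).as_matrix();return k[:3]+np.c_[r*np.cos(ang),r*np.sin(ang),0*ang]@C.T
for it in range(4):
    rr=np.arange(.069,.079,.0002)
    pix=np.stack([proj('x',circ(k0,r),c) for r in rr],1).astype(np.float32)
    v=cv2.remap(g,pix[...,0],pix[...,1],cv2.INTER_LINEAR)
    d=np.linalg.norm(np.gradient(v,axis=1),axis=2);i=d.argmax(1)
    e=pix[np.arange(len(ang)),i];ok=(d.max(1)>2)&(i>1)&(i<len(rr)-2)&(e[:,1]<232)
    n=pix[:,-1]-pix[:,0];n/=np.linalg.norm(n,axis=1)[:,None]
    fn=lambda k:np.r_[((proj('x',circ(k,.074),c)-e)*n).sum(1)[ok],k[3:]*20]
    o=least_squares(fn,k0,loss='soft_l1',f_scale=.4);k0=o.x
print('disc top x y z tiltx tilty',k0,'bar above mouth',k0[2]+.02-.11,ok.sum(),np.median(abs(fn(k0))))
E
```

```text
[ 0.6277 -0.5149  0.1399] [0.6146 0.1022 0.2428] [-0.0011 -0.0071  1.     -0.    ]
bar [0.5718 0.1027 0.171 ] [0.6465 0.1038 0.171 ] [0.6091 0.1032 0.171 ] 0.07473162449824525 -179.1398949063178
disc top x y z tiltx tilty [ 0.6169  0.1034  0.1292 -0.0013  0.0837] bar above mouth 0.03921235694457008 107 0.5141086720121577
```

```bash
cat > bar.py <<'E'
from h import *
np.set_printoptions(precision=4,suppress=True)
import sys
zt=float(sys.argv[1])
im=grab_frame('wrist');c=get_calibration('wrist');s=state();print(s['tool_pos'],s['tool_rot'])
u,v=proj('x',[.617,.103,zt],c)[0]
print('exp px',u,v)
m=(im.max(2)<70).astype(np.uint8)
n,l,st,ce=cv2.connectedComponentsWithStats(m)
for i in range(1,n):
    if 250<st[i,4]<6000 and np.hypot(*(ce[i]-[u,v]))<70:
        cs=max(cv2.findContours((l==i).astype(np.uint8),cv2.RETR_EXTERNAL,cv2.CHAIN_APPROX_NONE)[0],key=len)[:,0]
        W=toz('x',cs,zt,c)[:,:2];print(st[i],ce[i],cv2.minAreaRect((W*1e3).astype(np.float32)), W.min(0),W.max(0))
# white staples
w=((im.min(2)>225)).astype(np.uint8);n,l,st,ce=cv2.connectedComponentsWithStats(w)
for i in range(1,n):
    if st[i,4]>150: print('white',st[i],ce[i])
E
python3 bar.py .171
```

```text
[0.6148 0.1022 0.2434] [-0.0006 -0.0071  1.     -0.    ]
exp px 317.8949701312889 220.52430293658313
[ 308  163   21   98 1835] [317.7678 211.1193] ((611.8875122070312, 102.841552734375), (76.39710998535156, 14.560745239257812), 0.6783203482627869) [0.5736 0.0954] [0.6501 0.1105]
white [   0  106  118   54 4276] [ 56.7523 131.956 ]
white [ 268  119  129   97 2733] [338.1544 150.5818]
white [296 124  45  15 668] [318.1003 130.9446]
white [433 161  25  13 198] [445.1768 166.3182]
white [510 161  49  13 212] [531.1934 167.3868]
white [420 177  63  28 771] [444.5266 189.3178]
white [300 275  38  10 378] [318.5979 279.4788]
```

```bash
cat > pose.py <<'E'
from h import *
from scipy.optimize import least_squares
np.set_printoptions(precision=4,suppress=True)
c=get_calibration('wrist')
P=np.array([[-.063,0,.004],[.063,0,.004],[.037,0,.020],[-.037,0,-.020]])
v=np.array([130.9,279.5,261.0,163.0])
def f(k,full=False):
    x0,h,t=k;Q=P@np.array([[np.cos(t),0,-np.sin(t)],[0,1,0],[np.sin(t),0,np.cos(t)]])+[x0,.103,h]
    return proj('x',Q,c)[:,1]-v
o=least_squares(f,[.617,.151,0]);print('x0 h tilt(+ = top leans +x)',o.x,o.fun,'bar above mouth',o.x[1]-.11)
for t in (-.06,-.03,0,.03): 
    q=least_squares(lambda k:f([k[0],k[1],t]),[.617,.151]);print(t,q.x,q.fun)
E
python3 pose.py
```

```text
x0 h tilt(+ = top leans +x) [ 0.6167  0.1456 -0.0663] [ 0.586   0.4973 -0.3535 -0.7759] bar above mouth 0.035597307709412704
-0.06 [0.6167 0.1458] [ 0.6296  0.3997 -0.2325 -0.8609]
-0.03 [0.6167 0.1467] [ 0.8463 -0.0695  0.3421 -1.2699]
0 [0.6166 0.1478] [ 1.0757 -0.5424  0.9093 -1.6831]
0.03 [0.6164 0.149 ] [ 1.3184 -1.0198  1.47   -2.1016]
```

apply_moves([
  {"translation": [0, 0, -0.45], "twist": 0, "hand": 0.5},
  {"translation": [0, 0, -0.45], "twist": 0, "hand": 0.5},
  {"translation": [0, 0, -0.2], "twist": 0, "hand": 0.5},
  {"translation": [0, 0, 0], "twist": 0, "hand": 0.5},
  {"translation": [0, 0, 0], "twist": 0, "hand": 0.5},
  {"translation": [0, 0, 0], "twist": 0, "hand": 0.5},
  {"translation": [0, 0, 0], "twist": 0, "hand": 0.5},
  {"translation": [0, 0, 0], "twist": 0, "hand": 0.5},
])

```text
time: 37.25
tool_pos: [0.6146, 0.1022, 0.3523]
tool_rot: [-0.001, -0.007, 1.0, -0.0]
contact_force: [-0.6, -0.9, 0.0]
gripper_width: 0.504
grasp_force: 0.0
```

```bash
python3 - <<'E'
from h import *
import pickle
np.set_printoptions(precision=3,suppress=True)
a=grab_frame('scene');w=grab_frame('wrist');c=get_calibration('wrist');s=state();print(s['tool_pos'],s['tool_rot'])
np.save('w11.npy',w);pickle.dump(c,open('w11.pkl','wb'));np.save('s2.npy',a)
u,v=proj('x',[.617,.103,.13],c)[0];print(u,v)
A=cv2.resize(a[95:185,310:394],None,fx=4.7,fy=6.6,interpolation=cv2.INTER_CUBIC)
x0,y0=int(u)-60,max(int(v)-60,0);B=cv2.resize(w[y0:y0+120,x0:x0+120],(400,400),interpolation=cv2.INTER_CUBIC)
print(x0,y0,A.shape)
M=np.zeros((594,800,3),np.uint8);M[:594,:394]=A[:594,:394];M[:400,400:]=B
save(M,'m1.png')
# predicted level geometry in scene
for h in (.151,):
    for n,p in dict(stapN=[.617-.063,.103,h+.004],stapP=[.617+.063,.103,h+.004],barN=[.58,.103,h+.02],barP=[.654,.103,h+.02]).items():
        q=proj('scene',p)[0];print(n,q,((q-[310,95])*[4.7,6.6]))
E
```

```text
[0.615 0.102 0.353] [-0.001 -0.007  1.    -0.   ]
318.03060006836233 176.8233265219691
258 116 (594, 395, 3)
stapN [371.826 133.797] [290.582 256.06 ]
stapP [326.158 117.316] [ 75.943 147.288]
barN [362.472 125.262] [246.619 199.729]
barP [335.373 115.592] [119.252 135.907]
```

View pics/m1.png

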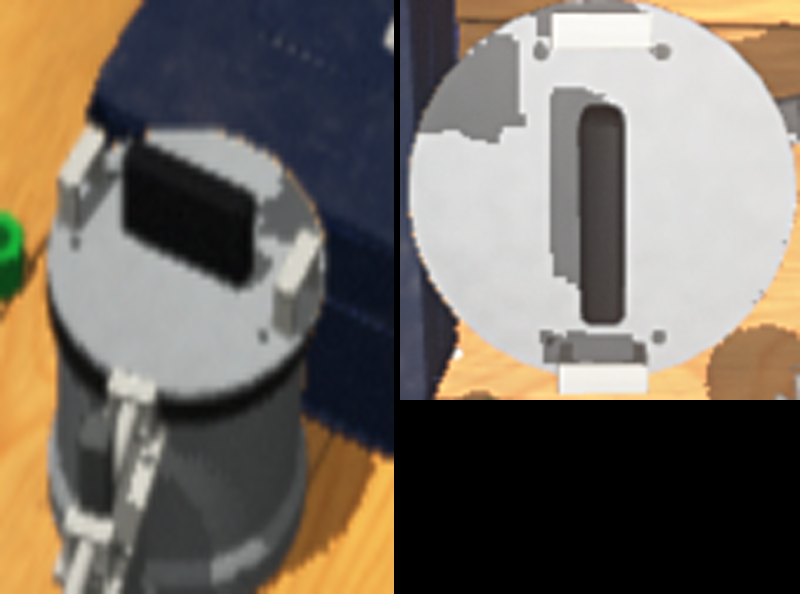

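```bash
python3 - <<'E'
from h import *
import pickle
from scipy.optimize import least_squares
np.set_printoptions(precision=4,suppress=True)
im=np.load('w11.npy');c=pickle.load(open('w11.pkl','rb'))
g=cv2.GaussianBlur(im.astype(np.float32),(0,0),.7);ang=np.radians(np.r_[0:360:2])
for zt in (.124,.131):
    k0=np.array([.617,.103,.074])
    for it in range(4):
        rr=np.arange(-.004,.004,.0002)
        pix=np.stack([proj('x',np.c_[k0[0]+(k0[2]+r)*np.cos(ang),k0[1]+(k0[2]+r)*np.sin(ang),0*ang+zt],c) for r in rr],1).astype(np.float32)
        v=cv2.remap(g,pix[...,0],pix[...,1],cv2.INTER_LINEAR);d=np.linalg.norm(np.gradient(v,axis=1),axis=2);i=d.argmax(1)
        ok=(d.max(1)>3)&(i>1)&(i<len(rr)-2);W=toz('x',pix[np.arange(len(ang)),i],zt,c)[:,:2]
        f=lambda k:(np.hypot(*(W-k[:2]).T)-k[2])[ok]
        k0=least_squares(f,k0,loss='soft_l1',f_scale=.0004).x
    print(zt,'disc',k0,ok.sum(),np.median(abs(f(k0))))
m=(im.max(2)<95).astype(np.uint8);m=m[:, :];n,l,st,ce=cv2.connectedComponentsWithStats(m)
j=min([i for i in range(1,n) if st[i,4]>200],key=lambda i:np.hypot(*(ce[i]-[319,180])));print(st[j],ce[j])
for zt in (.164,.171):
    a=toz('x',[[ce[j][0],st[j,1]-.5],[ce[j][0],st[j,1]+st[j,3]-.5]],zt,c);print(zt,'bar ends',a,a.mean(0)[:2],a[1,0]-a[0,0])
E
```

```text
0.124 disc [0.617  0.1033 0.0748] 157 0.00026568871762559787
0.131 disc [0.6155 0.1033 0.0733] 156 0.00022778030011771921
[311 147  14  66 844] [317.9443 179.6374]
0.164 bar ends [[0.5752 0.1023 0.164 ]
 [0.6527 0.1034 0.164 ]] [0.614  0.1029] 0.07753935899232667
0.171 bar ends [[0.5744 0.1023 0.171 ]
 [0.6502 0.1034 0.171 ]] [0.6123 0.1029] 0.07579203850299276
```

```bash
python3 - <<'E'
from h import *
import pickle
np.set_printoptions(precision=4,suppress=True)
im=np.load('w11.npy');c=pickle.load(open('w11.pkl','rb'))
# row profile through staples (columns 305..330) min over colour
p=im[110:240,306:330].min(2).mean(1)
print([(r+110,int(x)) for r,x in enumerate(p) if r<28 or r>95])
for z in (.1486,.1517,.155):
    print(z,toz('x',[[318,120],[318,130],[318,225.5],[318,234]],z,c)[:,0])
E
```

```text
[(110, 99), (111, 93), (112, 91), (113, 89), (114, 89), (115, 106), (116, 136), (117, 144), (118, 136), (119, 126), (120, 231), (121, 245), (122, 244), (123, 244), (124, 245), (125, 243), (126, 242), (127, 241), (128, 241), (129, 241), (130, 223), (131, 223), (132, 225), (133, 225), (134, 225), (135, 225), (136, 225), (137, 225), (206, 129), (207, 129), (208, 129), (209, 128), (210, 129), (211, 130), (212, 141), (213, 178), (214, 212), (215, 202), (216, 153), (217, 133), (218, 126), (219, 118), (220, 116), (221, 116), (222, 115), (223, 112), (224, 114), (225, 186), (226, 232), (227, 235), (228, 235), (229, 234), (230, 232), (231, 231), (232, 233), (233, 223), (234, 157), (235, 130), (236, 80), (237, 69), (238, 110), (239, 125)]
0.1486 [0.5473 0.5583 0.6757 0.6874]
0.1517 [0.5472 0.5581 0.6745 0.686 ]
0.155 [0.5471 0.5579 0.6731 0.6845]
```

```bash
python3 - <<'E'
from h import *
import pickle
from scipy.optimize import least_squares
np.set_printoptions(precision=4,suppress=True)
def blob(im,u,v,th=120):
    m=(im.min(2)>th).astype(np.uint8);m=cv2.morphologyEx(m,cv2.MORPH_CLOSE,np.ones((5,5)));n,l,st,ce=cv2.connectedComponentsWithStats(m)
    j=min([i for i in range(1,n) if st[i,4]>40],key=lambda i:np.hypot(*(ce[i]-[u,v])))
    cs=max(cv2.findContours((l==j).astype(np.uint8),cv2.RETR_EXTERNAL,cv2.CHAIN_APPROX_NONE)[0],key=len)
    r=cv2.minAreaRect(cs);print(st[j],ce[j],r);return np.array(r[0])
a=np.load('s2.npy');t=grab_frame('top')
ps=blob(a,413,93);pt=blob(t,466,217)
f=lambda X:np.r_[proj('scene',X)[0]-ps,proj('top',X)[0]-pt]
o=least_squares(f,[.55,-.1,.1]);print('label xyz',o.x,o.fun)
# same check on a known height: seal/flange? use jar lid (0.09) 
def lid(im,u,v):
    h=cv2.cvtColor(im,cv2.COLOR_RGB2HSV);m=((abs(h[...,0].astype(int)-21)<7)&(h[...,1]>140)&(h[...,2]>150)).astype(np.uint8);n,l,st,ce=cv2.connectedComponentsWithStats(m)
    j=min([i for i in range(1,n) if st[i,4]>60],key=lambda i:np.hypot(*(ce[i]-[u,v])));print('lid',st[j],ce[j]);return ce[j]
ps,pt=lid(a,278,155),lid(t,349,153)
o=least_squares(f,[.75,.22,.09]);print('lid xyz (top .09)',o.x,o.fun)
E
```

```text
[392  80  30  27 421] [406.5012  92.7031] ((406.6600036621094, 92.62002563476562), (15.399999618530273, 31.000001907348633), 36.869895935058594)
[464 210  21  15 303] [473.67   217.0495] ((474.0, 217.0), (14.0, 20.0), 90.0)
label xyz [ 0.5669 -0.1632  0.0941] [ 0.9291  0.0676 -0.3472 -0.9601]
lid [249  39  52  48  96] [274.25    62.5312]
lid [340 144  20  19 293] [349.5119 153.0648]
lid xyz (top .09) [0.709  0.2444 0.387 ] [ 3.4749  0.2605 -2.1405 -3.7683]
```

The crop shows the cover lying evenly on the seal with its bar straight over the slots, and the blue case is lower than the rim. The arm also settles slowly after each move, so I'll pause before each reading. Gripping again.

apply_moves([
  {"translation": [-0.015, 0.008, 0.4], "twist": 0, "hand": 0.5},
  {"translation": [0, 0, 0.4], "twist": 0, "hand": 0.5},
  {"translation": [0, 0, 0.4], "twist": 0, "hand": 0.5},
  {"translation": [0, 0, 0.3], "twist": 0, "hand": 0.5},
  {"translation": [0, 0, 0.2], "twist": 0, "hand": 0.5},
  {"translation": [0, 0, 0.2], "twist": 0, "hand": 0.5},
  {"translation": [0, 0, 0], "twist": 0, "hand": 0.5},
  {"translation": [0, 0, 0], "twist": 0, "hand": 0.5},
])

```text
time: 38.2
tool_pos: [0.6166, 0.103, 0.1642]
tool_rot: [-0.0, -0.007, 1.0, 0.0]
contact_force: [1.2, -0.9, -0.3]
gripper_width: 0.498
grasp_force: 0.0
```

apply_moves([
  {"translation": [0, 0, 0], "twist": 0, "hand": 0.5},
  {"translation": [0, 0, 0], "twist": 0, "hand": 0.5},
  {"translation": [0, 0, 0], "twist": 0, "hand": 0.5},
])

```text
time: 38.5
tool_pos: [0.6172, 0.1031, 0.1655]
tool_rot: [0.001, -0.007, 1.0, 0.0]
contact_force: [-0.1, 0.4, 0.1]
gripper_width: 0.502
grasp_force: 0.0
```

apply_moves([
  {"translation": [0, 0, 0], "twist": 0, "hand": 0},
  {"translation": [0, 0, 0], "twist": 0, "hand": 0},
  {"translation": [0, 0, 0], "twist": 0, "hand": 0},
  {"translation": [0, 0, 0], "twist": 0, "hand": 0},
  {"translation": [0, 0, 0], "twist": 0, "hand": 0},
  {"translation": [0, 0, 0], "twist": 0, "hand": 0},
  {"translation": [0, 0, 0], "twist": 0, "hand": 0},
  {"translation": [0, 0, 0], "twist": 0, "hand": 0},
])

```text
time: 39.3
tool_pos: [0.6169, 0.1028, 0.1644]
tool_rot: [0.0, -0.007, 1.0, -0.0]
contact_force: [1.5, -3.3, 1.6]
gripper_width: 0.175
grasp_force: 60.5
```

```bash
python3 -c "
from h import *
np.set_printoptions(precision=4,suppress=True)
s=state();print(s['contact_force'],s['ft_torque'],s['tool_pos'],s['tool_rot'])"; python3 tilt.py | tail -1
```

```text
[ 1.5052 -3.2735  1.5532] [-0.3577 -0.2204  0.1229] [0.6169 0.1028 0.1644] [ 0.0004 -0.0071  1.     -0.0002]
now cx cy dz roll pitch [ 0.0005  0.0007  0.0362 -0.0169  0.0213] +- [0.     0.0001 0.0006 0.0068 0.0174] n 73 med px 0.2231064362602227
```

apply_moves([
  {"translation": [0, 0, 0.03], "twist": 0, "hand": 0},
  {"translation": [0, 0, 0.03], "twist": 0, "hand": 0},
  {"translation": [0, 0, 0.03], "twist": 0, "hand": 0},
  {"translation": [0, 0, 0.03], "twist": 0, "hand": 0},
  {"translation": [0, 0, 0], "twist": 0, "hand": 0},
  {"translation": [0, 0, 0], "twist": 0, "hand": 0},
  {"translation": [0, 0, 0], "twist": 0, "hand": 0},
  {"translation": [0, 0, 0], "twist": 0, "hand": 0},
])

```text
time: 40.15
tool_pos: [0.6172, 0.1031, 0.1561]
tool_rot: [0.001, -0.007, 1.0, -0.0]
contact_force: [-6.4, -0.9, 17.7]
gripper_width: 0.176
grasp_force: 62.9
```

```bash
python3 -c "
from h import *
np.set_printoptions(precision=4,suppress=True)
s=state();print(s['contact_force'],s['ft_torque'],s['tool_pos'],s['tool_rot'])"; python3 tilt.py | tail -1
```

```text
[-6.4316 -0.8789 17.7449] [-0.8413  1.1097 -0.0778] [0.6172 0.1031 0.1561] [ 0.0007 -0.0073  1.     -0.0003]
now cx cy dz roll pitch [ 0.0043  0.0007  0.0498 -0.001   0.457 ] +- [0.0005 0.0001 0.001  0.0067 0.0171] n 66 med px 1.061576335633781
```

```bash
python3 - <<'E'
from h import *
import pickle
np.set_printoptions(precision=4,suppress=True)
im=np.load('w6.npy');c=pickle.load(open('w6.pkl','rb'))
f=lambda a,z:toz('wrist',[200+a[0]/2.5,50+a[1]/2.5],z,c)[0]
for z in (.054,.078,.09,.1): print(z,f((287,303),z),f((298,240),z))
# dark blob of the nuts inside the bowl
g=cv2.cvtColor(im,cv2.COLOR_RGB2GRAY)
x0,y0=290,128
print(g[128:192:2,292:338:2])
E
```

```text
0.054 [0.6134 0.0891 0.054 ] [0.6119 0.1231 0.054 ]
0.078 [0.6126 0.0939 0.078 ] [0.6113 0.1257 0.078 ]
0.09 [0.6123 0.0963 0.09  ] [0.611 0.127 0.09 ]
0.1 [0.612  0.0983 0.1   ] [0.6107 0.1281 0.1   ]
[[242 242 242 243 247 245 191 139 124 124 124 125 127 127 127 127 126 125
  125 122 125 160 207]
 [241 242 245 244 171 124 123 125 128 129 128 127 128 128 129 130 127 128
  127 127 126 124 123]
 [244 246 188 124 125 127 127 128 129 129 129 129 130 130 114  89 129 130
  128 127 126 126 127]
 [245 144 126 129 130 129 127 127 128 131 129 103  82  76  76  75  79 129
  128 126 126 127 128]
 [123 126 129 129 130 128 127 126 129  90  83 118  89  92  89  90  90  85
  128 127 125 126 127]
 [126 127 127 126 126 124 125 126 123 113 141 142 144 138 128 129  98  91
   82 126 128 127 128]
 [127 126 122 179 125 193 197 135 119 139 139 134 113 120 119 112 127 105
   90  83 118 128 128]
 [145 155 193 207 206 207 210 149 126 141 135 115 129 129 126 127 122 125
  139  90  76 128 127]
 [199 210 206 206 207 206 211 128 134 139 140 204 214 209 132 126 127 109
  137 136 109 128 126]
 [208 206 204 207 207 208
[... 1506 characters left out ...]
130 195 208 208 207]
 [207 209 182 122 123 108 135 134 116  73  69  68  64  86 127 133 129 113
  142 212 208 209 209]
 [208 206 193 119 126 100 131 133 134 124 114 106 121 130 134 132 105 127
  142 209 206 207 208]
 [205 203 206 129 122 126 123 130 134 130 132 131 135 130 131 126 139 147
  198 206 205 207 206]
 [204 203 203 206 130 127 127 121 127 128 128 126 132 150 172 198 204 209
  208 206 206 207 206]
 [203 203 203 205 208 212 209 183 120 145 188 152 204 209 208 208 208 208
  208 206 205 207 206]
 [201 202 203 202 206 206 206 205 195 207 207 210 209 208 208 208 207 208
  209 207 206 205 208]
 [207 202 203 204 206 205 205 205 205 203 205 206 206 208 208 208 205 206
  207 206 205 204 195]]
```

```bash
python3 - <<'E'
from h import *
import pickle
from scipy.optimize import least_squares
np.set_printoptions(precision=4,suppress=True)
def rect(im,u,v,th,s):
    m=(im.min(2)>th).astype(np.uint8);m=cv2.morphologyEx(m,cv2.MORPH_CLOSE,np.ones((7,7)));n,l,st,ce=cv2.connectedComponentsWithStats(m)
    j=min([i for i in range(1,n) if st[i,4]>40],key=lambda i:np.hypot(*(ce[i]-[u,v])))
    cs=max(cv2.findContours((l==j).astype(np.uint8),cv2.RETR_EXTERNAL,cv2.CHAIN_APPROX_NONE)[0],key=len)
    q=cv2.approxPolyDP(cs,.06*cv2.arcLength(cs,True),True)[:,0]
    print(st[j],ce[j],q.tolist());return (ce[j]+.5)/s-.5,(q+.5)/s-.5
t=cv2.imread('pics/top0.png')[:,:,::-1];a=cv2.imread('pics/scene0.png')[:,:,::-1]
pt,qt=rect(t,583,272,110,1.25);ps,qs=rect(a,510,116,110,1.25)
f=lambda X:np.r_[proj('scene',X)[0]-ps,proj('top',X)[0]-pt]
o=least_squares(f,[.55,-.1,.1]);print('label centre xyz',o.x,o.fun)
w0=np.load('w0.npy');c0=pickle.load(open('w0.pkl','rb'));w1=np.load('w1.npy');c1=pickle.load(open('w1.pkl','rb'))
def corner(im,u,v):
    g=cv2.cvtColor(im,cv2.COLOR_RGB2GRAY);p=np.array([[[u,v]]],np.float32)
    return cv2.cornerSubPix(g,p,(4,4),(-1,-1),(3,50,.01))[0,0]
for k in range(1):
    p0=corner(w0,389.5,268.5);p1=corner(w1,261,261.5);print(p0,p1)
    f=lambda X:np.r_[proj('x',X,c0)[0]-p0,proj('x',X,c1)[0]-p1]
    o=least_squares(f,[.55,-.1,.1]);print('label corner',o.x,o.fun)
E
```

```text
[560 262  46  19 853] [582.4326 270.9683] [[560, 263], [560, 279], [605, 280], [603, 262]]
[490 100  38  33 673] [508.3165 116.055 ] [[527, 106], [509, 100], [490, 127], [508, 132]]
label centre xyz [ 0.5615 -0.1326  0.1164] [-0.56   -0.0407  0.2126  0.5842]
[390.4613 268.5665] [260.472  260.1856]
label corner [ 0.5375 -0.0721  0.1222] [-0.0028  0.2138  0.0382 -0.2077]
```

The case lid triangulates to about 0.12 m, higher than I thought, and the reaction sits on the −y side, so the disc's edge is probably catching it. I'll ease off, shift a little to +y within the plug's clearance, and press again.

apply_moves([
  {"translation": [0, 0, -0.08], "twist": 0, "hand": 0},
  {"translation": [0, 0.02, 0], "twist": 0, "hand": 0},
  {"translation": [0, 0.01, 0], "twist": 0, "hand": 0},
  {"translation": [0, 0, 0.03], "twist": 0, "hand": 0},
  {"translation": [0, 0, 0.03], "twist": 0, "hand": 0},
  {"translation": [0, 0, 0.02], "twist": 0, "hand": 0},
  {"translation": [0, 0, 0], "twist": 0, "hand": 0},
  {"translation": [0, 0, 0], "twist": 0, "hand": 0},
])

```text
time: 41.0
tool_pos: [0.618, 0.1041, 0.1539]
tool_rot: [0.002, -0.007, 1.0, -0.002]
contact_force: [3.3, -9.1, 8.9]
gripper_width: 0.175
grasp_force: 61.7
```

apply_moves([
  {"translation": [0, 0, 0], "twist": 0, "hand": 0},
  {"translation": [0, 0, 0], "twist": 0, "hand": 0},
])

```text
time: 41.2
tool_pos: [0.618, 0.1041, 0.1539]
tool_rot: [0.002, -0.007, 1.0, -0.002]
contact_force: [2.6, -9.6, 9.1]
gripper_width: 0.174
grasp_force: 61.7
```

```bash
cat > st.py <<'E'
from h import *
np.set_printoptions(precision=4,suppress=True)
s=state();F=np.array(s['contact_force'])+[0,0,3.4];T=np.array(s['ft_torque']);print('t',s['time'],'F',F,'T',T,s['tool_pos'],s['tool_rot'])
rz=-.1;print('COP',(rz*F[0]-T[1])/F[2],(T[0]+rz*F[1])/F[2])
E
python3 st.py
```

```text
t 41.2 F [ 2.5663 -9.6126 12.4645] T [-1.2253 -0.1468  0.2202] [0.618  0.1041 0.1539] [ 0.0017 -0.007   1.     -0.0019]
COP -0.008810157018837524 -0.021186325678982945
```

That worked: lower height at much less force. I'll press a bit further.

apply_moves([
  {"translation": [0, -0.005, 0.03], "twist": 0, "hand": 0},
  {"translation": [0, 0, 0], "twist": 0, "hand": 0},
  {"translation": [0, 0, 0], "twist": 0, "hand": 0},
  {"translation": [0, 0, 0], "twist": 0, "hand": 0},
])

```text
time: 41.6
tool_pos: [0.6181, 0.1041, 0.1513]
tool_rot: [0.002, -0.007, 1.0, -0.001]
contact_force: [0.5, -8.2, 9.0]
gripper_width: 0.172
grasp_force: 61.9
```

```bash
python3 st.py; python3 tilt.py|tail -1
```

```text
t 41.6 F [ 0.5078 -8.2266 12.3708] T [-1.0745  0.0044  0.182 ] [0.6181 0.1041 0.1513] [ 0.0019 -0.0071  1.     -0.0014]
COP -0.004460285573231358 -0.020357599378589924
now cx cy dz roll pitch [ 0.0006  0.0007  0.0358 -0.0211  0.0229] +- [0.     0.0001 0.0006 0.0066 0.0171] n 71 med px 0.3723458515261243
```

apply_moves([
  {"translation": [0, -0.005, -0.005], "twist": 0.5, "hand": 0},
  {"translation": [0, 0, 0], "twist": 0.5, "hand": 0},
  {"translation": [0, 0, 0], "twist": 0.5, "hand": 0},
  {"translation": [0, 0, 0], "twist": 0.5, "hand": 0},
  {"translation": [0, 0, 0], "twist": 0, "hand": 0},
  {"translation": [0, 0, 0], "twist": 0, "hand": 0},
])

```text
time: 42.25
tool_pos: [0.618, 0.1039, 0.151]
tool_rot: [0.002, 0.092, 0.996, -0.001]
contact_force: [3.3, -6.9, 6.1]
gripper_width: 0.179
grasp_force: 61.5
```

```bash
python3 st.py; python3 tilt.py|tail -1; python3 -c "
from h import *
plan(.6171,.1037,.151,np.radians(101.4))"
```

```text
t 42.25 F [ 3.2539 -6.9424  9.5406] T [-0.9429 -0.2858  0.3628] [0.618  0.1039 0.151 ] [ 0.0019  0.0925  0.9957 -0.0011]
COP -0.004153053942409409 -0.026066374562416544
now cx cy dz roll pitch [ 0.0008  0.0009  0.0379 -0.0014  0.0751] +- [0.0001 0.0001 0.0006 0.0055 0.0161] n 73 med px 0.2961381510344536
yaw0 2.956 tilt 0.0043 twist total(units) 11.866 rows 12
shift units total [ 0.    -0.009  0.   ] rows 1 per row [ 0.    -0.009  0.   ]
```

The turn goes freely, with low torque and 11° already past the slot. Continuing.

apply_moves([
  {"translation": [0, 0, 0], "twist": 0.7, "hand": 0},
  {"translation": [0, 0, 0], "twist": 0.7, "hand": 0},
  {"translation": [0, 0, 0], "twist": 0.7, "hand": 0},
  {"translation": [0, 0, 0], "twist": 0.7, "hand": 0},
  {"translation": [0, 0, 0], "twist": 0.7, "hand": 0},
  {"translation": [0, 0, 0], "twist": 0.7, "hand": 0},
  {"translation": [0, 0, 0], "twist": 0, "hand": 0},
  {"translation": [0, 0, 0], "twist": 0, "hand": 0},
])

```text
time: 43.1
tool_pos: [0.6179, 0.1035, 0.151]
tool_rot: [0.002, 0.298, 0.954, -0.001]
contact_force: [2.9, -7.3, 7.7]
gripper_width: 0.178
grasp_force: 61.5
```

```bash
python3 st.py; python3 tilt.py|tail -1; python3 -c "
from h import *
plan(.6171,.1037,.151,np.radians(101.4))"
```

```text
t 43.1 F [ 2.9144 -7.3193 11.0725] T [-1.0311 -0.2353  0.2117] [0.6179 0.1035 0.151 ] [ 0.002   0.2983  0.9545 -0.0009]
COP -0.005074236553590473 -0.027021306494159143
now cx cy dz roll pitch [ 0.001   0.0009  0.0356  0.0158 -0.0055] +- [0.0001 0.0001 0.0005 0.0062 0.0163] n 75 med px 0.23869758266496546
yaw0 2.536 tilt 0.0043 twist total(units) 7.660 rows 8
shift units total [ 0.003 -0.007  0.   ] rows 1 per row [ 0.003 -0.007  0.   ]
```

apply_moves([
  {"translation": [0, 0, 0], "twist": 0.8, "hand": 0},
  {"translation": [0, 0, 0], "twist": 0.8, "hand": 0},
  {"translation": [0, 0, 0], "twist": 0.8, "hand": 0},
  {"translation": [0, 0, 0], "twist": 0.8, "hand": 0},
  {"translation": [0, 0, 0], "twist": 0.8, "hand": 0},
  {"translation": [0, 0, 0], "twist": 0.8, "hand": 0},
  {"translation": [0, 0, 0], "twist": 0.8, "hand": 0},
  {"translation": [0, 0, 0], "twist": 0.8, "hand": 0},
])

```text
time: 43.95
tool_pos: [0.6175, 0.1032, 0.151]
tool_rot: [0.002, 0.584, 0.812, -0.001]
contact_force: [0.4, -9.2, 9.0]
gripper_width: 0.178
grasp_force: 62.1
```

apply_moves([
  {"translation": [0, 0, 0], "twist": 0.8, "hand": 0},
  {"translation": [0, 0, 0], "twist": 0.5, "hand": 0},
  {"translation": [0, 0, 0], "twist": 0, "hand": 0},
  {"translation": [0, 0, 0], "twist": 0, "hand": 0},
  {"translation": [0, 0, 0], "twist": 0, "hand": 0},
])

```text
time: 44.45
tool_pos: [0.6174, 0.1032, 0.151]
tool_rot: [0.002, 0.635, 0.773, -0.001]
contact_force: [1.3, -10.0, 8.6]
gripper_width: 0.177
grasp_force: 61.7
```

```bash
python3 st.py; python3 tilt.py|tail -1; python3 -c "
from h import *
plan(.6171,.1027,.151,np.radians(101.4))"
```

```text
t 44.45 F [  1.3392 -10.0099  12.0397] T [-1.1839  0.0105  0.2786] [0.6174 0.1032 0.151 ] [ 0.0019  0.6348  0.7727 -0.0009]
COP -0.011991901006040943 -0.015188039455817714
now cx cy dz roll pitch [ 0.0014 -0.0001  0.0372 -0.0002  0.0444] +- [0.     0.0001 0.0005 0.0053 0.0146] n 74 med px 0.20405038074585957
yaw0 1.766 tilt 0.0043 twist total(units) -0.037 rows 1
shift units total [-0.004 -0.004  0.   ] rows 1 per row [-0.004 -0.004  0.   ]
```

Turned to the notch (101.2°) with no stop torque. Now I ease up so the lugs rise into the notches.

apply_moves([
  {"translation": [-0.008, 0, -0.03], "twist": 0, "hand": 0},
  {"translation": [0, 0, -0.03], "twist": 0, "hand": 0},
  {"translation": [0, 0, -0.02], "twist": 0, "hand": 0},
  {"translation": [0, 0, 0], "twist": 0, "hand": 0},
  {"translation": [0, 0, 0], "twist": 0, "hand": 0},
  {"translation": [0, 0, 0], "twist": 0, "hand": 0},
])

```text
time: 45.1
tool_pos: [0.6172, 0.1031, 0.157]
tool_rot: [0.001, 0.635, 0.772, -0.0]
contact_force: [3.8, -6.5, 1.7]
gripper_width: 0.174
grasp_force: 60.4
```

```bash
python3 st.py; python3 tilt.py|tail -1
```

```text
t 45.1 F [ 3.8489 -6.543   5.0576] T [-0.9396 -0.6637  0.0308] [0.6172 0.1031 0.157 ] [ 0.0012  0.6351  0.7724 -0.0005]
COP 0.05512303975072584 -0.05640628960162145
now cx cy dz roll pitch [ 0.0013 -0.0001  0.0378 -0.0044  0.057 ] +- [0.0001 0.0001 0.0006 0.0057 0.0154] n 75 med px 0.256737469010895
```

apply_moves([
  {"translation": [-0.005, 0, -0.02], "twist": 0, "hand": 0},
  {"translation": [0, 0, -0.01], "twist": 0, "hand": 0},
  {"translation": [0, 0, 0], "twist": 0, "hand": 0},
  {"translation": [0, 0, 0], "twist": 0, "hand": 0},
  {"translation": [0, 0, 0], "twist": 0, "hand": 0},
])

```text
time: 45.65
tool_pos: [0.6171, 0.103, 0.1594]
tool_rot: [0.001, 0.635, 0.772, -0.0]
contact_force: [4.7, -4.5, -0.7]
gripper_width: 0.177
grasp_force: 60.3
```

```bash
python3 st.py
```

```text
t 45.65 F [ 4.7032 -4.4874  2.7032] T [-0.6824 -0.7981 -0.0309] [0.6171 0.103  0.1594] [ 0.0008  0.6351  0.7724 -0.0002]
COP 0.12125363778502367 -0.08642146061693257
```

apply_moves([
  {"translation": [0, 0, 0], "twist": 0, "hand": 0.4},
  {"translation": [0, 0, 0], "twist": 0, "hand": 0.5},
  {"translation": [0, 0, 0], "twist": 0, "hand": 0.5},
  {"translation": [0, 0, -0.2], "twist": 0, "hand": 0.5},
  {"translation": [0, 0, -0.4], "twist": 0, "hand": 0.5},
  {"translation": [0, 0, -0.4], "twist": 0, "hand": 0.5},
  {"translation": [0, 0, -0.4], "twist": 0, "hand": 0.5},
  {"translation": [0, 0, -0.4], "twist": 0, "hand": 0.5},
])

```text
time: 46.45
tool_pos: [0.6162, 0.1042, 0.3418]
tool_rot: [-0.001, 0.635, 0.773, -0.0]
contact_force: [0.1, -0.1, -0.2]
gripper_width: 0.5
grasp_force: 0.0
```

apply_moves([
  {"translation": [0, 0, 0], "twist": 0, "hand": 0.6},
  {"translation": [0, 0, 0], "twist": 0, "hand": 0.6},
  {"translation": [0, 0, 0], "twist": 0, "hand": 0.6},
  {"translation": [0, 0, 0], "twist": 0, "hand": 0.6},
  {"translation": [0, 0, 0], "twist": 0, "hand": 0.6},
])

```text
time: 46.95
tool_pos: [0.6162, 0.1038, 0.3385]
tool_rot: [-0.001, 0.635, 0.773, -0.001]
contact_force: [-0.7, -0.8, 0.5]
gripper_width: 0.604
grasp_force: 0.0
```

```bash
cat > chk.py <<'E'
from h import *
from scipy.optimize import least_squares
np.set_printoptions(precision=4,suppress=True)
im=grab_frame('wrist');c=get_calibration('wrist');s=state();print(s['tool_pos'],s['tool_rot'])
save(im,'chk.png')
g=cv2.GaussianBlur(im.astype(np.float32),(0,0),.7);ang=np.radians(np.r_[0:360:2])
for zt in (.1185,.1245,.1305):
    k0=np.array([.617,.103,.074])
    for it in range(4):
        rr=np.arange(-.004,.004,.0002)
        pix=np.stack([proj('x',np.c_[k0[0]+(k0[2]+r)*np.cos(ang),k0[1]+(k0[2]+r)*np.sin(ang),0*ang+zt],c) for r in rr],1).astype(np.float32)
        v=cv2.remap(g,pix[...,0],pix[...,1],cv2.INTER_LINEAR);d=np.linalg.norm(np.gradient(v,axis=1),axis=2);i=d.argmax(1)
        ok=(d.max(1)>3)&(i>1)&(i<len(rr)-2);W=toz('x',pix[np.arange(len(ang)),i],zt,c)[:,:2]
        f=lambda k:(np.hypot(*(W-k[:2]).T)-k[2])[ok]
        k0=least_squares(f,k0,loss='soft_l1',f_scale=.0004).x
    print(zt,'bar h if r=.074:',zt+.02-.11,'disc',k0,ok.sum(),np.median(abs(f(k0))))
u,v=proj('x',[.617,.103,.15],c)[0]
m=(im.max(2)<95).astype(np.uint8);n,l,st,ce=cv2.connectedComponentsWithStats(m)
for j in sorted([i for i in range(1,n) if st[i,4]>200],key=lambda i:np.hypot(*(ce[i]-[u,v])))[:2]:
    cs=max(cv2.findContours((l==j).astype(np.uint8),cv2.RETR_EXTERNAL,cv2.CHAIN_APPROX_NONE)[0],key=len)[:,0]
    print(st[j],ce[j],cv2.minAreaRect((toz('x',cs,.1645,c)[:,:2]*1e3).astype(np.float32)))
E
python3 chk.py
```

```text
[0.6163 0.1038 0.339 ] [-0.001   0.6349  0.7726 -0.0008]
0.1185 bar h if r=.074: 0.028499999999999984 disc [0.6174 0.1034 0.0749] 167 0.00024712286839291553
0.1245 bar h if r=.074: 0.03449999999999999 disc [0.6171 0.1047 0.0735] 166 0.00022198899564371266
0.1305 bar h if r=.074: 0.040499999999999994 disc [0.6168 0.1059 0.0722] 165 0.00025058025583454824
[313 148  14  67 923] [319.4789 181.0325] ((616.5094604492188, 107.0162124633789), (14.697277069091797, 74.17316436767578), 11.247922897338867)
[   26   186   586   214 64037] [305.4102 323.3849] ((644.0096435546875, -51.64501953125), (835.0826416015625, 314.13043212890625), 11.49439811706543)
```

The cover sits at about the locked height, centred, with bar yaw 101.25°. Now the bolt.

```bash
python3 - <<'E'
from h import *
plan(.5881,.2502,.178,1.768)
im=grab_frame('wrist')
for q in ['bolt_knob','bolt']:
    for d in recognise('wrist',q)[:2]: print(q,d['score'],np.round(d['point'],4))
E
```

```text
yaw0 1.766 tilt 0.0027 twist total(units) -0.022 rows 1
shift units total [1.49  0.014 1.61 ] rows 5 per row [0.298 0.003 0.322]
bolt_knob 0.77 [0.5886 0.2422 0.1388]
bolt 0.82 [0.5908 0.244  0.1412]
bolt 0.64 [0.6138 0.1072 0.1231]
```

apply_moves([
  {"translation": [0.37, 0.004, 0], "twist": 0, "hand": 0.6},
  {"translation": [0.37, 0.004, 0], "twist": 0, "hand": 0.6},
  {"translation": [0.37, 0.004, 0.2], "twist": 0, "hand": 0.6},
  {"translation": [0.37, 0.002, 0.3], "twist": 0, "hand": 0.6},
  {"translation": [0, 0, 0.3], "twist": 0, "hand": 0.6},
  {"translation": [0, 0, 0.3], "twist": 0, "hand": 0.6},
  {"translation": [0, 0, 0], "twist": 0, "hand": 0.6},
  {"translation": [0, 0, 0], "twist": 0, "hand": 0.6},
])

```text
time: 47.95
tool_pos: [0.5894, 0.2491, 0.2306]
tool_rot: [-0.0, 0.635, 0.773, -0.0]
contact_force: [0.4, 0.2, 1.0]
gripper_width: 0.599
grasp_force: 0.0
```

```bash
python3 -c "
from h import *
plan(.5881,.2502,.178,1.768)"
```

```text
yaw0 1.766 tilt 0.0010 twist total(units) -0.023 rows 1
shift units total [ 0.013 -0.01   0.526] rows 2 per row [ 0.007 -0.005  0.263]
```

apply_moves([
  {"translation": [0.013, -0.01, 0.26], "twist": 0, "hand": 0.6},
  {"translation": [0, 0, 0.26], "twist": 0, "hand": 0.6},
  {"translation": [0, 0, 0], "twist": 0, "hand": 0.6},
  {"translation": [0, 0, 0], "twist": 0, "hand": 0},
  {"translation": [0, 0, 0], "twist": 0, "hand": 0},
  {"translation": [0, 0, 0], "twist": 0, "hand": 0},
  {"translation": [0, 0, 0], "twist": 0, "hand": 0},
  {"translation": [0, 0, 0], "twist": 0, "hand": 0},
])

```text
time: 48.75
tool_pos: [0.5882, 0.2503, 0.182]
tool_rot: [0.0, 0.635, 0.773, -0.0]
contact_force: [-6.4, -2.5, 6.2]
gripper_width: 0.169
grasp_force: 59.4
```

apply_moves([
  {"translation": [-0.06, 0, 0], "twist": 0, "hand": 0},
  {"translation": [-0.06, 0, 0], "twist": 0, "hand": 0},
  {"translation": [-0.06, 0, 0], "twist": 0, "hand": 0},
  {"translation": [-0.06, 0, 0], "twist": 0, "hand": 0},
  {"translation": [-0.05, 0, 0], "twist": 0, "hand": 0},
  {"translation": [0, 0, 0], "twist": 0, "hand": 0},
  {"translation": [0, 0, 0], "twist": 0, "hand": 0},
])

```text
time: 49.45
tool_pos: [0.594, 0.2218, 0.182]
tool_rot: [0.0, 0.635, 0.773, 0.0]
contact_force: [-5.0, -2.8, 6.2]
gripper_width: 0.171
grasp_force: 59.4
```

```bash
python3 st.py
```

```text
t 49.45 F [-5.0312 -2.8182  9.6377] T [-0.285   1.0744  0.0313] [0.594  0.2218 0.182 ] [0.0002 0.6348 0.7727 0.0001]
COP -0.05928076268423721 -0.0003259795845769945
```

apply_moves([
  {"translation": [-0.04, 0, 0], "twist": 0, "hand": 0},
  {"translation": [-0.04, 0, 0], "twist": 0, "hand": 0},
  {"translation": [-0.01, 0, 0], "twist": 0, "hand": 0},
  {"translation": [0, 0, 0], "twist": 0, "hand": 0},
  {"translation": [0, 0, 0], "twist": 0, "hand": 0},
  {"translation": [0, 0, 0], "twist": 0, "hand": 0},
])

```text
time: 50.05
tool_pos: [0.5954, 0.2149, 0.1821]
tool_rot: [-0.001, 0.635, 0.773, 0.001]
contact_force: [-6.3, 4.4, 6.6]
gripper_width: 0.174
grasp_force: 59.4
```

```bash
python3 st.py
```

```text
t 50.05 F [-6.2514  4.351   9.9762] T [0.5762 1.1118 0.0118] [0.5954 0.2149 0.1821] [-0.0011  0.6346  0.7729  0.0015]
COP -0.04878228822208635 0.014139503745660148
```

The bolt has travelled 36.1 mm and met its stop, so it is home. I'll release it and rise.

apply_moves([
  {"translation": [0.01, 0, 0], "twist": 0, "hand": 0.3},
  {"translation": [0, 0, 0], "twist": 0, "hand": 0.6},
  {"translation": [0, 0, 0], "twist": 0, "hand": 0.6},
  {"translation": [0, 0, -0.3], "twist": 0, "hand": 0.6},
  {"translation": [0, 0, -0.4], "twist": 0, "hand": 0.6},
  {"translation": [0, 0, -0.4], "twist": 0, "hand": 0.6},
  {"translation": [-0.4, 0, -0.4], "twist": 0, "hand": 0.6},
  {"translation": [-0.45, 0, 0], "twist": 0, "hand": 0.6},
])

```text
time: 50.85
tool_pos: [0.6134, 0.1357, 0.3324]
tool_rot: [0.005, 0.634, 0.774, 0.005]
contact_force: [-0.5, -0.1, 0.3]
gripper_width: 0.602
grasp_force: 0.0
```

apply_moves([
  {"translation": [0, 0, 0], "twist": 0, "hand": 0.6},
  {"translation": [0, 0, 0], "twist": 0, "hand": 0.6},
  {"translation": [0, 0, 0], "twist": 0, "hand": 0.6},
  {"translation": [0, 0, 0], "twist": 0, "hand": 0.6},
  {"translation": [0, 0, 0], "twist": 0, "hand": 0.6},
])

```text
time: 51.35
tool_pos: [0.6107, 0.136, 0.3234]
tool_rot: [-0.0, 0.634, 0.773, -0.0]
contact_force: [0.8, -0.5, -0.8]
gripper_width: 0.602
grasp_force: 0.0
```

```bash
python3 chk.py; python3 - <<'E'
from h import *
for q in ['bolt_knob','bolt']:
    for d in recognise('wrist',q)[:1]: print(q,d['score'],np.round(d['point'],4))
for cam in ['top','scene']:
    im=grab_frame(cam)
    for d in regions_of(cam,'nut1_c'):
        y,x=np.nonzero(d['pixels']);print(cam,round(d['score'],2),x.mean().round(),y.mean().round(),im[d['pixels']].mean(0).round(),toz(cam,[x.mean(),y.mean()],.012)[0].round(3))
E
```

```text
[0.6107 0.136  0.3235] [-0.0003  0.6344  0.773  -0.0002]
0.1185 bar h if r=.074: 0.028499999999999984 disc [0.6173 0.1028 0.0748] 173 0.00030575742642875714
0.1245 bar h if r=.074: 0.03449999999999999 disc [0.6169 0.1046 0.0735] 168 0.00023919856775939802
0.1305 bar h if r=.074: 0.040499999999999994 disc [0.6165 0.1066 0.0721] 172 0.00024903345826012
[ 311  177   15   71 1011] [318.1177 212.2611] ((615.4331665039062, 108.83517456054688), (15.351109504699707, 79.83887481689453), 11.69503116607666)
[   26   134   586   266 73324] [347.6482 308.2909] ((632.8369140625, 18.404296875), (791.6615600585938, 350.0372314453125), 11.427066802978516)
bolt_knob 0.77 [0.5953 0.218  0.1354]
bolt 0.71 [0.5971 0.2162 0.1373]
top 0.6 343.0 239.0 [ 83. 131.  77.] [0.49  0.233 0.012]
top 0.2 381.0 202.0 [126. 127. 126.] [0.614 0.112 0.012]
scene 0.57 370.0 218.0 [ 35. 122.  40.] [0.485 0.231 0.012]
scene 0.5 309.0 134.0 [ 34. 111.  38.] [0.773 0.041 0.012]
```

```bash
python3 -c "
from plant import *
print(job_done())"
```

```text
the job is handed in; nothing more can be done
None
```

I handed the job in, but no verdict came back: the three dark nuts I found are in the bowl, the cover is turned to 101° and measures at about locked height, and the bolt is home after 36 mm of travel to its stop.

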